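# Run up the polishing spindle with its dead-man lever

## Robot

A 6-joint arm with a two-finger parallel gripper is mounted at the origin on the work surface. World frame = base frame: x ahead of the robot, y to its left, z up, the work surface at z = 0. Lengths are in m, angles in rad, forces in N, time in s.
With the tool pointing down it reaches from about 0.35 to 0.95 m from the base axis. Payload 17.4 kg.
Tool frame: the origin (TCP) lies between the finger pads; the fingertips stand 22 mm ahead of it and the grasp point (between the pads) lies 3 mm ahead of it; z points along the fingers, x is the direction in which the jaws open and shut, and the axes are right-handed (so a half turn about z gives the same grasp; the last joint's range is limited). The gripper opens to 93 mm and grips with 3 to 60 N. Pads are 15 mm wide; open, the fingers measure 128 mm over their backs; the gripper's body (75 mm by 188 mm) begins 65 mm behind the grasp point.
Start: joints at [1.152, 0.116, 1.442, -0, 1.584, -0.038], TCP at [0.251, 0.627, 0.241] pointing down, gripper open.
Joint ranges: [-2.83, 2.83], [-0.83, 2.19], [0.07, 2.5], [-1.14, 4.28], [0.01, 3], [-2.97, 2.97]. Speed limits (rad/s): [1.89, 1.89, 2.22, 3.14, 3.14, 3.14].

## Interface

Orientations are given as a unit quaternion [x, y, z, w].
In Python, from bench import arm gives the robot as it stands.
- The arm moves only by the tool apply_moves, never from a script. Its arguments are lists of equal length, an entry for each row: "offset": the shift along the tool's x, y, z in cm, a list of three; "angular": the turn, a rotation vector about the tool's x, y, z in rad, a list of three; "jaw": the finger opening in cm, from 0 to 9.3. In form: {"offset": [[x, y, z], ...], "angular": [[wx, wy, wz], ...], "jaw": [jaw, ...]}. A call has 1 to 12 rows; each row shifts and turns the pose as measured when the row begins, along the tool's axes as they then stand; what a row does not reach is not made up. A row lasts 1/8 s, in which the tool goes at most 62.5 mm and 10.7 degrees, less where a joint would pass 70% of its speed; a pose out of reach is approached as far as the arm can. A call is refused whole if a number of a shift passes 6.25 or a number of a turn 0.188, either way. A call with a gripper value outside its range is refused whole. The fingers move at their own pace and stop on an object; "newtons" is the grip in N (left out, the last holds). Time passes only in rows, so rows that do not move let the fingers close. It gives the time, the measured TCP pose, the force and the opening at its end, in the units of the state.
- arm.get_obs(): the state, without advancing time (a new reading comes with each control period).
- arm.snapshot(name): name is "side" or "top" or "wrist"; returns (picture, depth): 420x560x3 uint8, red, green, blue; 420x560 float32, m along the optical axis (not along the pixel's ray), 0 where there is no reading.
- arm.calibration(name): a dict with "intrinsics" (3x3 intrinsics, pixels), "world_from_camera" (4x4, takes a point from camera to world coordinates); the wrist camera has in their place "T_tool_cam" (4x4, takes a point from camera to tool coordinates, whose origin is the TCP and whose axes are the tool frame's). Camera axes: x right, y up, looking along -z (the intrinsics and any distortion apply to the point x, -y, -z); pixel columns grow to the right and rows downward; lengths in m; the calibration is good to about 2 mm. A picture is of the moment at which its call begins: read the wrist's pose just before it. calibration takes no time and is no camera call.
- arm.hand_in(): hands the job in, once; it reports no verdict.
Trained networks look in the newest picture that a camera, given by its name, has taken for a name from the list of things; names that differ only in an ending like _2 or _b are one class to them, and where a whole thing is asked for, a point or a joint stands for the part that bears it (a point fixed in the world has none). Each returns a list of dicts, best first, with "score" (0 to 1); they miss things now and then, are a little off and sometimes report something else, mostly with a low value. They report only what shows in the picture. A call takes as long as a camera call. They do not tell look-alikes from the thing itself.
- arm.trace(camera, query): "mask" (420x560 bool, what is visible of it) and "at" ([column, row] in pixels, amid what is visible of it).
The state is a dict: "clock": time; "joints": joint angles; "qd": joint speeds; "joint_torque": joint torques, N m; "eef_pos": TCP position; "eef_rot": TCP orientation; "ft_force": force on the tool from outside, world axes, zero at the start; "ft_torque": the same for the moment, N m; "width": finger opening in m.
Only numpy, scipy, OpenCV 4.12 (cv2) and the standard library are available. Lean on these libraries where they do the work, as an engineer would, in place of code of your own. Each camera call takes 0.05 s, during which the arm holds its last target.

## Task

Run up the stone polisher: first bring the speed lever into line with the brass preset hand on its quadrant and leave it there. Then flip the safety catch of the run lever right over towards the robot, and only after that pull the run lever towards the robot to its stop and keep holding it: the spring would return it, so the program finishes while still holding it there. Leave everything else on the bench where it is.

Things in the scene. Friction and masses are not known exactly. Their poses are not given: they have to be found in the camera images.
- speed_stand: Grey housing of the speed control, bolted down: foot 180 x 110 x 12 mm, top at z 60 mm. Origin at the centre of its underside, x pointing away from the robot, y left, z up. Speed lever and preset hand turn about the line x = 0, z = 75 mm, parallel to y. A fixed steel quadrant disc, radius 72 mm, stands at y = 22 to 26 mm; the lever's grip and the hand's head reach beyond its rim.
- speed_lever (a joint): Angle of the speed lever: 0 = upright, positive = leaning to the stand's +x (away from the robot), range -0.85 to 0.85 rad. Stiff hinge: it stays where it is left; about 1.3 N at the grip moves it.
- speed_grip (a point): Centre of the speed lever's black grip, 115 mm from the hinge: a short cylinder of diameter 28 mm, 24 mm long along the hinge (its flat ends face the stand's y and -y), on a steel bar 12 x 8 mm. Its z axis points along the lever away from the hinge.
- preset_hand (a joint): Angle of the preset hand, counted like speed_lever; it shows the wanted speed. It is fixed for the run and nothing can move or touch it.
- preset_tip (a point): Head of the brass preset hand, a thin pointer turning about the same hinge at the outer (y = 24 mm) side of the quadrant, its head 84 mm from the hinge and visible beyond the rim. Its z axis points along the hand away from the hinge. The lever is in line when both z axes agree.
- run_stand: Grey housing of the run control, bolted down (cannot move): foot 220 x 110 x 12 mm, housing top at z 70 mm. Origin at the centre of the underside, z up, x pointing away from the robot, y to the left. The run lever's hinge is the line x = 40, z = 85 mm and the catch's hinge the line x = -70, z = 115 mm, both parallel to y.
- catch (a joint): Angle of the safety catch: 0 = closed, lying level, its free end towards +x just in front of the run lever as a strut that blocks it; grows as the free end is lifted and swung over towards the robot (-x); pi/2 = upright; stop at 2.5 rad. It turns freely: past upright it falls over to its stop by its own weight (70 g) and stays there.
- catch_tab (a point): Middle of the upright aluminium tab on the catch: 18 mm wide along the hinge (y), 16 mm along the catch and 31 mm tall above the strut (this point is 12 mm below its top). With the catch closed the point lies 60 mm in +x and 24 mm above the catch's hinge, and it turns with the catch about that hinge. The strut is 10 x 10 mm, 96 mm long.
- run_lever (a joint): Run lever: 0 = off, leaning 0.5 rad to +x (away from the robot); grows as it is pulled towards the robot; stop at 1.0 rad, leaning 0.5 rad to -x. Under 0.15 rad of play with the catch closed. A spring returns it: 2 N at the grip at 0, 6 N at the stop. Pinched by a tool that does not tilt along, the grip turns in the fingers and may creep 10 to 20 mm: draw on until the stop.
- run_handle: The run lever's bar and grip. Origin at the centre of the black rubber grip, 135 mm from the run lever's hinge: a short cylinder of diameter 32 mm, 28 mm long along the hinge (its flat ends face the stand's y and -y), on a steel bar 14 x 12 mm. Its axes equal those of run_stand while the lever is off and turn with the lever.
- chisel: Bystander, to be left where it is: stone chisel, dark steel bar 180 x 18 x 18 mm with a flat tip, lying along its x; origin at the centre of its underside.
- dust_brush: Bystander, to be left where it is: wooden dust brush about 200 mm long, lying along its x; origin at the centre of its underside.
- mallet: Bystander, to be left where it is: mallet: dark steel head (diameter 70, 110 mm long along y) on a wooden shaft along x, 255 mm long in all, lying; origin at the centre of its underside.
- offcut: Bystander, to be left where it is: rough pale stone block 90 x 60 x 45 mm; origin at the centre of its underside.
- tile: Bystander, to be left where it is: marble sample tile 100 x 100 x 12 mm lying flat; origin at the centre of its underside.
- polish_tin: Bystander, to be left where it is: closed aluminium tin, diameter 80, height 70 mm, standing; origin at the centre of its underside.
- disc: Bystander, to be left where it is: black rubber backing disc, diameter 100, thickness 12 mm, lying flat; origin at the centre of its underside.
There are look-alikes about, which are no part of the job. What is shaped like the speed_stand but orange or purple is not meant.

How it is judged:
By the outcome, as a careful person would: the job done as asked, in the order asked, and still so for the second after the job is handed in, while the arm keeps its last pose, push and grip.
It also fails if it takes over 64 s, if anything falls off the work surface, if the arm or the gripper's body presses on something with over 40 N, if the wrist force passes 120 N, or if a joint passes its speed limit or range.

## Working session

There is one attempt and no reset: what is moved stays moved. The work goes in short steps, Python scripts to look and compute and a tool call to move; the robot and the scene stay as the last step left them, time stands still between calls to the robot, and variables do not carry over. Pictures are saved under pics/ and viewed, and the job is handed in when it is done.

Besides the shell and the picture viewer there is one more tool, called as name(argument=value, ...), one argument or row to a line, values as JSON. apply_moves: Moves the arm, as the interface text tells. Its arguments: {"type":"object","properties":{"offset":{"type":"array"},"angular":{"type":"array"},"jaw":{"type":"array"},"newtons":{"type":"number"}},"required":["offset","angular","jaw"]}

```bash
ls; mkdir -p pics
python3 - <<'E'
from bench import arm
import cv2
o=arm.get_obs();print(o)
for n in("side","top","wrist"):
    p,d=arm.snapshot(n);cv2.imwrite(f"pics/{n}0.png",cv2.cvtColor(p,cv2.COLOR_RGB2BGR))
    print(n,arm.calibration(n))
E
```

```text
pics
{'clock': 0.0, 'joints': array([ 1.15219999e+00,  1.16485622e-01,  1.44224245e+00,  1.46081436e-05,
        1.58402160e+00, -3.77962259e-02]), 'qd': array([ 5.70046305e-04,  4.69728118e-05,  2.38113050e-04, -1.60875474e-03,
       -7.30460455e-04,  4.71679418e-04]), 'joint_torque': array([-5.02041894e-04, -7.21274471e+01, -6.22608304e+01,  7.80094019e-02,
        2.37460400e-02, -7.25053860e-05]), 'eef_pos': array([0.25080264, 0.6264848 , 0.23991959]), 'eef_rot': array([ 8.28149370e-01,  5.60507169e-01, -4.94867016e-04,  2.99725931e-04]), 'ft_force': array([-0.31518057, -0.5192248 , -0.5872566 ]), 'ft_torque': array([-0.0038175 , -0.06795646,  0.00841108]), 'width': 0.09309689853512622}
side {'intrinsics': array([[496.79990777,   0.        , 284.81378318],
       [  0.        , 496.79990777, 210.21443191],
       [  0.        ,   0.        ,   1.        ]]), 'world_from_camera': array([[ 0.95748136,  0.21360883, -0.19390906,  0.25696678],
       [-0.28832276,  0.6852859 , -0.66876993, -0.89594758],
       [-0.00997202,  0.69624314,  0.71773676,  1.09508454],
       [ 0.        ,
[... 315 characters left out ...]
158, -0.01317819, -0.01353274, -0.00701973],
       [-0.01568604,  0.18010832,  0.9835217 ,  1.55236108],
       [ 0.        ,  0.        ,  0.        ,  1.        ]])}
wrist {'intrinsics': array([[312.41729072,   0.        , 274.06807669],
       [  0.        , 312.41729072, 209.20119548],
       [  0.        ,   0.        ,   1.        ]]), 'T_tool_cam': array([[ 9.99998761e-01, -1.41706270e-03, -6.85350360e-04,
         3.58566675e-04],
       [-1.54776138e-03, -9.64484974e-01, -2.64133185e-01,
        -7.48873378e-02],
       [-2.86716838e-04,  2.64133919e-01, -9.64485972e-01,
        -1.44201048e-01],
       [ 0.00000000e+00,  0.00000000e+00,  0.00000000e+00,
         1.00000000e+00]])}
```

View pics/side0.png

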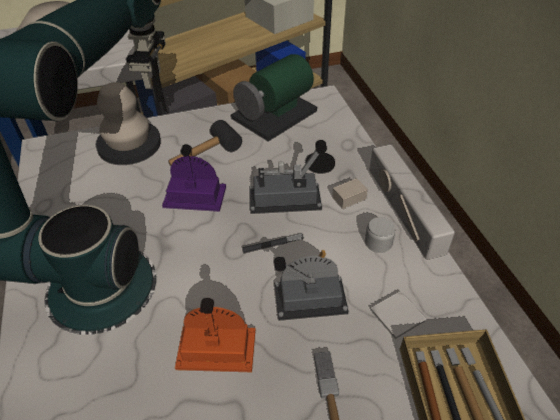

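View pics/top0.png

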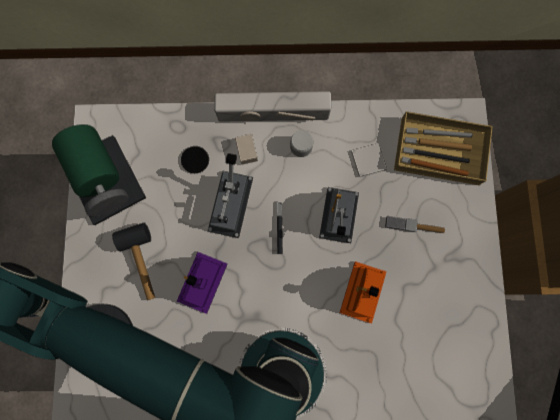

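View pics/wrist0.png

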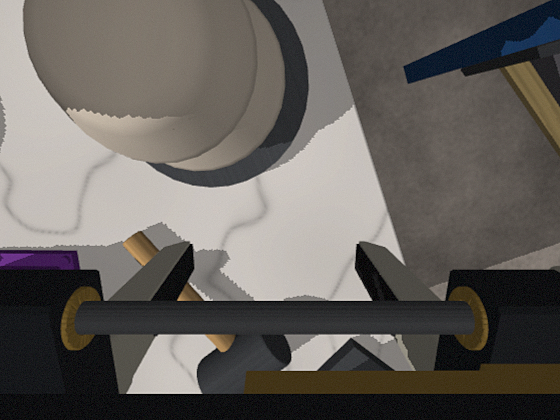

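```bash
cat > h.py <<'E'
import numpy as np, cv2
from scipy.spatial.transform import Rotation as R
from bench import arm
def T_wc(n):
    c=arm.calibration(n)
    if n!='wrist': return c['intrinsics'],c['world_from_camera']
    o=arm.get_obs();T=np.eye(4);T[:3,:3]=R.from_quat(o['eef_rot']).as_matrix();T[:3,3]=o['eef_pos']
    return c['intrinsics'],T@c['T_tool_cam']
def cloud(d,K,T):
    v,u=np.mgrid[:d.shape[0],:d.shape[1]]
    P=np.stack([(u-K[0,2])/K[0,0]*d,-(v-K[1,2])/K[1,1]*d,-d],-1)
    return P@T[:3,:3].T+T[:3,3]
def proj(X,K,T):
    p=(np.asarray(X)-T[:3,3])@T[:3,:3]
    return np.stack([K[0,0]*p[...,0]/-p[...,2]+K[0,2],K[1,1]*p[...,1]/p[...,2]+K[1,2]],-1)
def snap(n,f):
    K,T=T_wc(n)
    p,d=arm.snapshot(n)
    cv2.imwrite(f'pics/{f}.png',cv2.cvtColor(p,cv2.COLOR_RGB2BGR))
    np.savez(f'pics/{f}.npz',p=p,d=d,K=K,T=T)
    return p,d,K,T
E
python3 - <<'E'
from h import *
for n in('side','top'):
    p,d,K,T=snap(n,n+'1')
    C=cloud(d,K,T)
    for q in['speed_stand','speed_grip','preset_tip','run_stand','catch_tab','run_handle','catch']:
        for r in arm.trace(n,q)[:4]:
            m=r['mask'];P=C[m&(d>0)]
            print(n,q,round(r['score'],2),np.round(r['at']),m.sum(),np.round(np.median(P,0),3) if len(P) else None)
    big=cv2.resize(cv2.cvtColor(p,cv2.COLOR_RGB2BGR)[130:330,150:360] if n=='side' else cv2.cvtColor(p,cv2.COLOR_RGB2BGR)[140:250,190:370],None,fx=3.8,fy=3.8,interpolation=cv2.INTER_CUBIC)
    big=big[:600,:800];cv2.imwrite(f'pics/{n}1b.png',big)
E
```

```text
side speed_stand 0.94 [214. 342.] 4385 [ 0.261 -0.289  0.059]
side speed_stand 0.83 [310. 289.] 3943 [ 0.513 -0.212  0.059]
side speed_stand 0.58 [192. 184.] 2689 [0.3   0.253 0.059]
side speed_grip 0.67 [324. 165.] 425 [0.736 0.282 0.01 ]
side speed_grip 0.62 [186. 154.] 206 [0.297 0.261 0.178]
side speed_grip 0.6 [284. 267.] 274 [ 0.458 -0.2    0.15 ]
side speed_grip 0.6 [210. 312.] 344 [ 0.259 -0.279  0.183]
side preset_tip 0.31 [306. 157.] 399 [0.642 0.151 0.153]
side preset_tip 0.3 [327. 383.] 1055 [ 0.48  -0.439  0.017]
side run_stand 0.85 [286. 188.] 3131 [0.564 0.146 0.067]
side catch_tab 0.49 [280. 173.] 99 [0.552 0.169 0.121]
side catch_tab 0.42 [383. 235.] 902 [ 0.762 -0.097  0.061]
side run_handle 0.93 [314. 157.] 317 [0.647 0.149 0.167]
side run_handle 0.34 [221. 142.] 940 [0.431 0.466 0.042]
side catch 0.71 [281. 169.] 154 [0.555 0.169 0.12 ]
top speed_stand 0.92 [336. 216.] 1724 [ 0.511 -0.192  0.056]
top speed_stand 0.76 [200. 280.] 1746 [0.293 0.256 0.058]
top speed_stand 0.27 [139. 242.] 1232 [0.424 0.475 0.048]
top speed_grip 0.69 [342. 228.] 70 [ 0.449 -0.192  0.169]
top speed_grip 0.56 [371. 289.] 108 [ 0.258 -0.273  0.198]
top speed_grip 0.47 [191. 281.] 114 [0.295 0.264 0.197]
top preset_tip 0.42 [337. 194.] 26 [ 0.551 -0.182  0.15 ]
top run_stand 0.62 [229. 197.] 2186 [0.558 0.16  0.068]
top catch_tab 0.67 [224. 203.] 128 [0.547 0.178 0.12 ]
top run_handle 0.72 [229. 172.] 293 [0.643 0.154 0.145]
top catch 0.6 [227. 205.] 117 [0.544 0.178 0.12 ]
```

```bash
ls -la pics | head -3
```

```text
total 5668
drwxr-xr-x 2 agent agent    4096 Dec  7 02:32 .
drwxr-xr-x 3 agent agent    4096 Dec  7 02:32 ..
```

View pics/side1b.png

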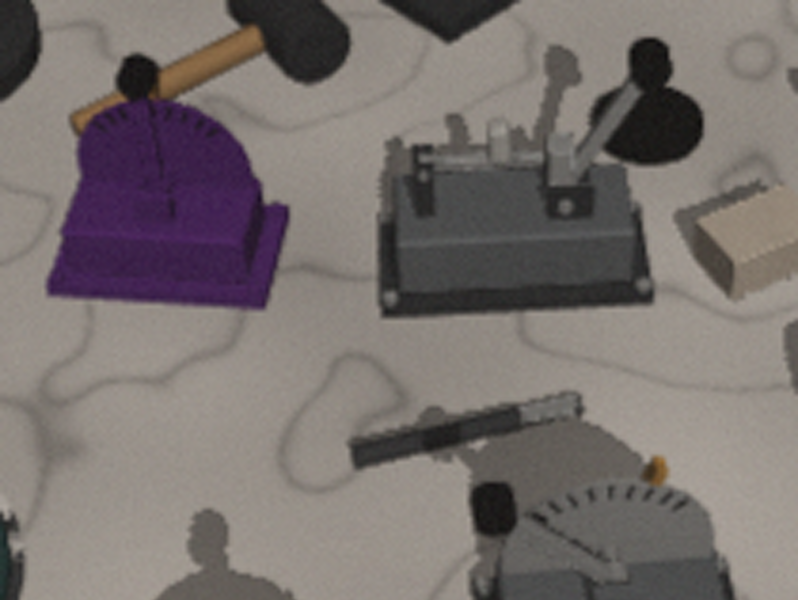

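View pics/top1b.png

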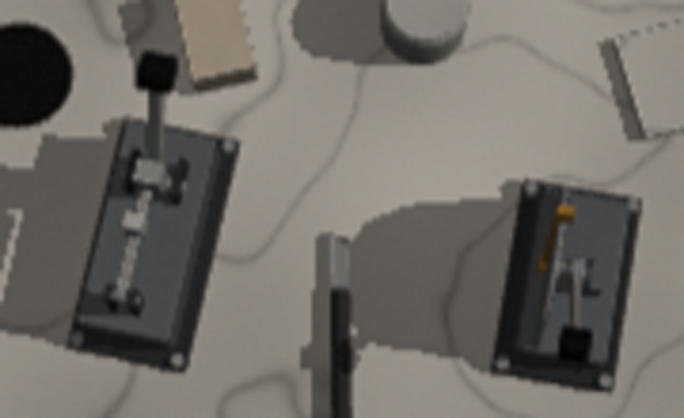

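```bash
cat > fit.py <<'E'
from h import *
for name,c,w in(('speed',(0.51,-0.19),(.18,.11)),('run',(.56,.16),(.22,.11))):
    A=[]
    for n in('side1','top1'):
        z=np.load(f'pics/{n}.npz');C=cloud(z['d'],z['K'],z['T']).reshape(-1,3)
        C=C[(z['d'].ravel()>0)&(np.hypot(C[:,0]-c[0],C[:,1]-c[1])<.14)]
        F=C[(C[:,2]>.007)&(C[:,2]<.065)]
        top=C[(C[:,2]>.05)&(C[:,2]<.08)]
        r=cv2.minAreaRect(F[:,:2].astype(np.float32)*1000)
        r2=cv2.minAreaRect(top[:,:2].astype(np.float32)*1000)
        print(name,n,len(F),r,'top',np.median(top[:,2]),r2, 'table',np.median(C[np.abs(C[:,2])<.006][:,2]))
E
python3 fit.py
```

```text
speed side1 2442 ((521.527587890625, -207.1111297607422), (112.75811767578125, 180.76043701171875), 79.44244384765625) top 0.059475848772361006 ((520.897216796875, -209.4786834716797), (77.54792785644531, 151.51132202148438), 77.32152557373047) table -0.0005887490873972556
speed top1 1252 ((499.1985168457031, -187.79617309570312), (207.43536376953125, 250.68746948242188), 88.98677825927734) top 0.058942741399730325 ((521.3987426757812, -204.50869750976562), (80.11627197265625, 151.76441955566406), 78.5423355102539) table -0.000785646286653563
run side1 1264 ((563.8764038085938, 163.71946716308594), (125.82562255859375, 219.7616424560547), 77.15951538085938) top 0.0682125055985422 ((565.7864990234375, 170.90399169921875), (93.3683090209961, 190.5969696044922), 77.03278350830078) table -0.0008519072376917958
run top1 699 ((565.8309326171875, 161.52626037597656), (247.23216247558594, 231.74822998046875), 81.76642608642578) top 0.06848349384794628 ((564.5723876953125, 171.05076599121094), (85.39918518066406, 190.2027587890625), 76.72408294677734) table -0.0007997910180268519
```

```bash
cat > plan.py <<'E'
from h import *
import json
def plan(P,Rm,step=0.06,ang=0.17,jaw=9.3,start=None,n=None):
    """rows from measured pose to target, even split; prints rounded rows"""
    o=arm.get_obs()
    p0,R0=(o['eef_pos'],R.from_quat(o['eef_rot'])) if start is None else start
    P=np.asarray(P,float)
    rv=(R0.inv()*Rm).as_rotvec()
    if n is None: n=int(np.ceil(max(np.linalg.norm(P-p0)/step,np.linalg.norm(rv)/ang,1)))
    O=[];A=[]
    for i in range(n):
        Ri=R0*R.from_rotvec(rv*i/n)
        O.append([float(x) for x in np.round(Ri.inv().apply((P-p0)/n)*100,2)]);A.append([float(x) for x in np.round(rv/n,3)])
    return O,A,(P,Rm)
def show(O,A,jaw):
    for i in range(0,len(O),12):
        print(json.dumps({"offset":O[i:i+12],"angular":A[i:i+12],"jaw":[jaw]*len(O[i:i+12])}))
def down(yaw_s,tilt=0.0):
    """tool z down, tool x along stand y (stand yaw yaw_s); tilt>0: shaft leans so that tool +z axis reversed leans to stand +x by tilt"""
    c,s=np.cos(yaw_s),np.sin(yaw_s)
    xs=np.array([c,s,0]);ys=np.array([-s,c,0]);zs=np.array([0,0,1.])
    z=-(np.cos(tilt)*zs+np.sin(tilt)*xs); x=ys; y=np.cross(z,x)
    return R.from_matrix(np.stack([x,y,z],1))
class Stand:
    def __init__(s,x,y,yaw): s.o=np.array([x,y,0.]);s.yaw=yaw;s.M=R.from_euler('z',yaw).as_matrix()
    def w(s,p): return s.M@np.asarray(p,float)+s.o
    def l(s,p): return (np.asarray(p)-s.o)@s.M
SP=Stand(.5215,-.207,np.radians(-10.6)); RU=Stand(.565,.168,np.radians(-13.0))
E
python3 - <<'E'
from plan import *
o=arm.get_obs()
P=SP.w([.03,0,.32])
print(P)
O,A,_=plan(P,down(SP.yaw));show(O,A,9.3)
E
```

```text
[ 0.55098806 -0.21251854  0.32      ]
{"offset": [[-4.45, 3.94, -0.53], [-4.5, 3.88, -0.53], [-4.55, 3.82, -0.53], [-4.6, 3.76, -0.53], [-4.65, 3.7, -0.53], [-4.7, 3.64, -0.53], [-4.74, 3.58, -0.53], [-4.79, 3.51, -0.53], [-4.84, 3.45, -0.53], [-4.88, 3.39, -0.53], [-4.92, 3.32, -0.53], [-4.97, 3.26, -0.53]], "angular": [[-0.0, 0.0, -0.013], [-0.0, 0.0, -0.013], [-0.0, 0.0, -0.013], [-0.0, 0.0, -0.013], [-0.0, 0.0, -0.013], [-0.0, 0.0, -0.013], [-0.0, 0.0, -0.013], [-0.0, 0.0, -0.013], [-0.0, 0.0, -0.013], [-0.0, 0.0, -0.013], [-0.0, 0.0, -0.013], [-0.0, 0.0, -0.013]], "jaw": [9.3, 9.3, 9.3, 9.3, 9.3, 9.3, 9.3, 9.3, 9.3, 9.3, 9.3, 9.3]}
{"offset": [[-5.01, 3.19, -0.53], [-5.05, 3.13, -0.53], [-5.09, 3.06, -0.53]], "angular": [[-0.0, 0.0, -0.013], [-0.0, 0.0, -0.013], [-0.0, 0.0, -0.013]], "jaw": [9.3, 9.3, 9.3]}
```

apply_moves(
  offset=[
    [-4.4,3.9,-2],
    [-4.5,3.9,-2],
    [-4.5,3.8,-2],
    [-4.6,3.8,-2],
    [-4.6,3.7,0],
    [-4.7,3.6,0],
    [-4.7,3.6,0],
    [-4.8,3.5,0],
    [-4.8,3.5,0],
    [-4.9,3.4,0],
    [-4.9,3.3,0],
    [-5.0,3.3,0],
  ],
  angular=[
    [0,0,-0.013],
    [0,0,-0.013],
    [0,0,-0.013],
    [0,0,-0.013],
    [0,0,-0.013],
    [0,0,-0.013],
    [0,0,-0.013],
    [0,0,-0.013],
    [0,0,-0.013],
    [0,0,-0.013],
    [0,0,-0.013],
    [0,0,-0.013],
  ],
  jaw=[9.3,9.3,9.3,9.3,9.3,9.3,9.3,9.3,9.3,9.3,9.3,9.3],
)

```text
clock: 2.45
eef_pos: [0.4971, -0.0578, 0.3243]
eef_rot: [0.778, 0.628, 0.002, 0.002]
ft_force: [1.2, 1.1, 0.6]
width: 0.0932
```

Run:
```python
from plan import *
P=SP.w([.02,0,.32]);print(arm.get_obs()['eef_pos'],P)
show(*plan(P,down(SP.yaw),step=.055)[:2],9.3)
```

```text
[ 0.49710591 -0.05781045  0.32433609] [ 0.54115871 -0.21067903  0.32      ]
{"offset": [[-4.67, 2.51, 0.16], [-4.69, 2.47, 0.15], [-4.72, 2.43, 0.15]], "angular": [[0.002, -0.0, -0.01], [0.002, -0.0, -0.01], [0.002, -0.0, -0.01]], "jaw": [9.3, 9.3, 9.3]}
```

apply_moves(
  offset=[
    [-4.7,2.5,0.2],
    [-4.7,2.5,0.2],
    [-4.8,2.4,0.1],
    [-0.4,0.2,0],
    [0,0,0],
  ],
  angular=[
    [0.002,0,-0.01],
    [0.002,0,-0.01],
    [0.002,0,-0.01],
    [0,0,0],
    [0,0,0],
  ],
  jaw=[9.3,9.3,9.3,9.3,9.3],
)

```text
clock: 3.08
eef_pos: [0.5428, -0.2251, 0.319]
eef_rot: [0.77, 0.638, 0.001, -0.0]
ft_force: [-0.1, 0.9, 0.5]
width: 0.0929
```

Run:
```python
from plan import *
print(arm.get_obs()['eef_pos'])
n='wrist'
p,d,K,T=snap(n,'w2')
C=cloud(d,K,T)
for q in['speed_stand','speed_grip','preset_tip','speed_lever']:
    for r in arm.trace(n,q)[:3]:
        m=r['mask'];P=C[m&(d>0)]
        np.save(f'pics/w2_{q}.npy',m) if r['score']>.5 else 0
        print(n,q,round(r['score'],2),np.round(r['at']),m.sum(),np.round(np.median(P,0),3),np.round(SP.l(np.median(P,0)),3))
```

```text
[ 0.54282423 -0.2251448   0.31900019]
wrist speed_stand 0.72 [192.  19.] 3699 [ 0.33  -0.286  0.017] [-0.174 -0.113  0.017]
wrist speed_stand 0.68 [287. 150.] 10386 [ 0.505 -0.201  0.06 ] [-0.017  0.003  0.06 ]
wrist speed_grip 0.56 [289. 102.] 1555 [ 0.455 -0.193  0.167] [-0.068  0.002  0.167]
wrist preset_tip 0.63 [316. 206.] 237 [ 0.553 -0.183  0.157] [0.027 0.029 0.157]
wrist speed_lever 0.89 [289. 101.] 1537 [ 0.454 -0.193  0.167] [-0.069  0.002  0.167]
```

View pics/w2.png

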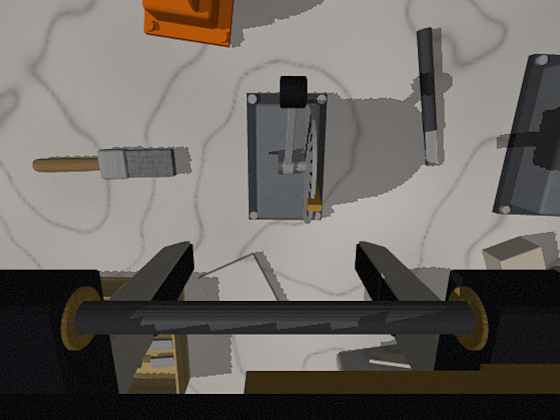

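Run:
```python
from plan import *
z=np.load('pics/w2.npz');p,d,K,T=[z[k] for k in'pdKT'];C=cloud(d,K,T)
L=(C-SP.o)@SP.M
near=(d>0)&(np.abs(L[...,0])<.13)&(np.abs(L[...,1])<.09)
print('table z',np.median(L[near&(L[...,2]<.006)][:,2]))
for a,b in((.007,.018),(.054,.065)):
    m=near&(L[...,2]>a)&(L[...,2]<b)
    m=cv2.morphologyEx(m.astype(np.uint8),cv2.MORPH_OPEN,np.ones((2,2)))>0
    Q=L[m];print(a,len(Q),np.median(Q[:,2]),'x',np.percentile(Q[:,0],[.5,1,99,99.5]),'y',np.percentile(Q[:,1],[.5,1,99,99.5]), cv2.minAreaRect((Q[:,:2]*1000).astype(np.float32)))
# hand: brass
hsv=cv2.cvtColor(p,cv2.COLOR_RGB2HSV)
m=near&(L[...,2]>.07)&(hsv[...,1]>120)
v,u=np.nonzero(m);print('brass',len(v),u.min(),u.max(),v.min(),v.max())
Q=L[m];print(np.round(Q[np.argsort(-Q[:,2])][:200:8],3).tolist())
g=near&(L[...,2]>.135)&(L[...,0]<-.03)
Q=L[g];print('grip',len(Q),Q.min(0),Q.max(0),np.median(Q,0))
cv2.imwrite('pics/w2z.png',cv2.resize(cv2.cvtColor(p,cv2.COLOR_RGB2BGR)[60:240,220:360],None,fx=3.3,fy=3.3,interpolation=cv2.INTER_CUBIC))
```

```text
table z 0.00022731225039990255
0.007 2119 0.012362499401892157 x [-0.08918257 -0.0891302   0.08867471  0.09379377] y [-0.04903923 -0.04887504  0.06268746  0.06289969] ((2.8541793823242188, 6.941307067871094), (112.48252868652344, 183.86172485351562), 89.57056427001953)
0.054 4646 0.060149246986090865 x [-0.07353155 -0.07236472  0.0840741   0.08855343] y [-0.03400532 -0.03375587  0.05077251  0.05141983] ((7.6069488525390625, 8.578178405761719), (86.34490966796875, 163.14508056640625), 89.39899444580078)
brass 23006 0 559 77 419
[[-0.001, 0.01, 0.421], [-0.001, 0.005, 0.42], [-0.001, -0.009, 0.42], [-0.001, -0.061, 0.42], [-0.001, -0.036, 0.42], [-0.001, -0.023, 0.42], [-0.001, -0.028, 0.42], [-0.001, -0.03, 0.42], [-0.001, -0.018, 0.42], [-0.001, -0.058, 0.42], [-0.001, 0.002, 0.42], [-0.001, -0.036, 0.42], [-0.0, -0.007, 0.42], [-0.001, 0.012, 0.42], [-0.001, 0.036, 0.42], [-0.001, -0.001, 0.42], [-0.0, 0.0, 0.42], [-0.001, 0.004, 0.42], [-0.0, 0.024, 0.42], [-0.0, 0.01, 0.42], [-0.001, 0.003, 0.42], [-0.001, 0.036, 0.42], [-0.001, -0.045, 0.42], [-0.0, -0.009, 0.42], [-0.001, -0.027, 0.42]]
grip 1088 [-0.09168338 -0.00756791  0.13503677] [-0.03034837  0.03005214  0.1755847 ] [-0.07448636  0.00459356  0.17071629]
```

View pics/w2z.png

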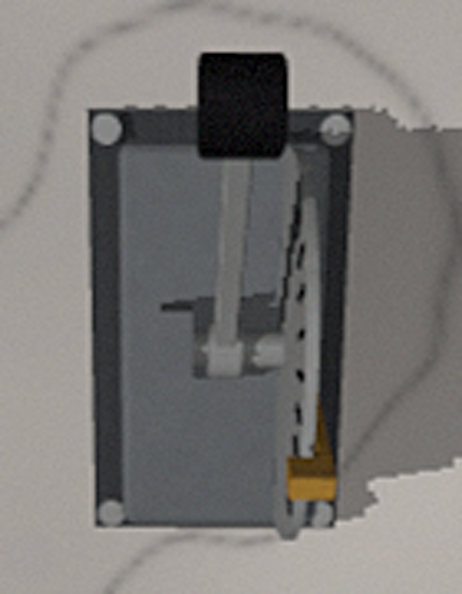

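```bash
sed -i 's/^SP=.*;/SP=Stand(.5226,-.2003,np.radians(-11.0));/' plan.py
cat > ang.py <<'E'
from plan import *
from scipy.optimize import brentq
def blob(p,d,K,T,S=SP):
    C=cloud(d,K,T);L=(C-S.o)@S.M
    near=(np.abs(L[...,0])<.12)&(np.abs(L[...,1])<.06)&(L[...,2]>.07)&(L[...,2]<.23)&(d>0)
    hsv=cv2.cvtColor(p,cv2.COLOR_RGB2HSV)
    b=near&(hsv[...,1]>110)&(hsv[...,0]<30)&(hsv[...,2]>60)&(L[...,2]>.10)
    k=near&(p.max(-1)<60)&(L[...,2]>.12)&(np.hypot(L[...,0],L[...,2]-.075)>.095)
    return L,b,k
if __name__=='__main__':
    import sys
    for f in sys.argv[1:]:
        z=np.load(f'pics/{f}.npz');p,d,K,T=[z[k] for k in'pdKT']
        L,b,k=blob(p,d,K,T)
        for nm,m in(('brass',b),('grip',k)):
            Q=L[m]
            if len(Q)<4: print(f,nm,len(Q));continue
            v,u=np.nonzero(m)
            print(f,nm,len(Q),'px',u.mean().round(1),v.mean().round(1),u.min(),u.max(),v.min(),v.max(),'min',Q.min(0).round(4),'max',Q.max(0).round(4),'med',np.median(Q,0).round(4),'th',np.arctan2(np.median(Q[:,0]),np.median(Q[:,2])-.075).round(3),'r',np.median(np.hypot(Q[:,0],Q[:,2]-.075)).round(4))
            # circle fit for grip
            if nm=='grip':
                from scipy.optimize import least_squares
                s=least_squares(lambda c:np.hypot(Q[:,0]-c[0],Q[:,2]-c[1])-.014,[np.median(Q[:,0]),np.median(Q[:,2])-.008],loss='soft_l1',f_scale=.001).x
                print('  circle',s.round(4),'th',np.arctan2(s[0],s[1]-.075).round(4),'r',np.hypot(s[0],s[1]-.075).round(4))
E
python3 ang.py w2 side1 top1
```

```text
w2 brass 223 px 314.5 202.6 307 321 183 211 min [0.0134 0.0143 0.1093] max [0.0476 0.0282 0.162 ] med [0.0273 0.0225 0.1572] th 0.32 r 0.0869
w2 grip 852 px 293.1 91.5 280 307 76 107 min [-0.0914 -0.0149  0.1606] max [-0.0647  0.0091  0.1756] med [-0.0769 -0.0035  0.1716] th -0.672 r 0.1248
  circle [-0.0779  0.1596] th -0.7443 r 0.115
side1 brass 26 px 322.3 253.6 320 324 250 257 min [0.0247 0.0111 0.1454] max [0.035  0.025  0.1637] med [0.0293 0.0165 0.1574] th 0.342 r 0.0877
side1 grip 139 px 279.5 263.5 274 285 257 270 min [-0.0897 -0.0188  0.1431] max [-0.0641  0.0089  0.1766] med [-0.0767 -0.0125  0.1684] th -0.687 r 0.1214
  circle [-0.0778  0.1586] th -0.7494 r 0.1142
top1 brass 14 px 338.6 195.3 337 340 194 197 min [0.0254 0.0135 0.1498] max [0.0338 0.0251 0.1669] med [0.0297 0.0187 0.1587] th 0.341 r 0.0888
top1 grip 73 px 340.9 229.8 337 345 225 234 min [-0.0916 -0.0164  0.1503] max [-0.0641  0.0076  0.1797] med [-0.0793 -0.0038  0.1698] th -0.696 r 0.1246
  circle [-0.0771  0.1588] th -0.7443 r 0.1139
```

```bash
cat >> plan.py <<'E'
def sidelook(S,F,t,dist=.12,ty=-.02):
    M=S.M@np.array([[0,1,0],[np.cos(t),0,np.sin(t)],[np.sin(t),0,-np.cos(t)]])
    Rm=R.from_matrix(M)
    return S.w(F)-M@np.array([0,ty,dist]),Rm
E
python3 - <<'E'
from plan import *
P,Rm=sidelook(SP,[0,0,.15],.6);print(P)
O,A,_=plan(P,Rm,ang=.15);show(O,A,9.3)
E
```

```text
[ 0.52930388 -0.27062839  0.24904027]
{"offset": [[-1.21, -0.12, 1.76], [-1.46, -0.12, 1.56], [-1.67, -0.12, 1.33], [-1.85, -0.11, 1.06]], "angular": [[-0.0, 0.15, 0.002], [-0.0, 0.15, 0.002], [-0.0, 0.15, 0.002], [-0.0, 0.15, 0.002]], "jaw": [9.3, 9.3, 9.3, 9.3]}
```

apply_moves(
  offset=[
    [-1.2,-0.1,1.8],
    [-1.5,-0.1,1.6],
    [-1.7,-0.1,1.3],
    [-1.9,-0.1,1.1],
    [0,0,0],
    [0,0,0],
  ],
  angular=[
    [0,0.15,0],
    [0,0.15,0],
    [0,0.15,0],
    [0,0.15,0],
    [0,0,0],
    [0,0,0],
  ],
  jaw=[9.3,9.3,9.3,9.3,9.3,9.3],
)

```text
clock: 4.08
eef_pos: [0.5313, -0.2675, 0.2499]
eef_rot: [0.73, 0.612, 0.235, -0.191]
ft_force: [-0.0, -0.1, 0.1]
width: 0.0929
```

```bash
python3 - <<'E'
from plan import *
p,d,K,T=snap('wrist','w3')
z=cv2.resize(cv2.cvtColor(p,cv2.COLOR_RGB2BGR)[60:270,140:420],None,fx=2.8,fy=2.8,interpolation=cv2.INTER_CUBIC);cv2.imwrite('pics/w3z.png',z)
E
python3 ang.py w3
```

```text
w3 brass 261 px 288.2 217.5 279 298 205 226 min [0.0205 0.0133 0.14  ] max [0.0347 0.0278 0.1611] med [0.0273 0.019  0.1563] th 0.324 r 0.086
w3 grip 1479 px 272.6 89.4 251 294 69 109 min [-0.0919 -0.0163  0.1471] max [-0.0646  0.0076  0.1754] med [-0.0776 -0.0114  0.1699] th -0.685 r 0.1222
  circle [-0.078   0.1597] th -0.7443 r 0.1152
```

View pics/w3z.png

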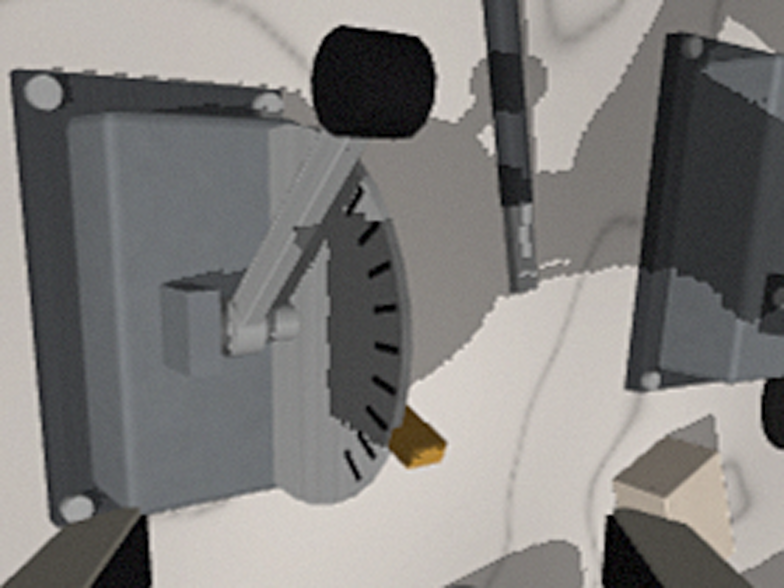

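```bash
cat > hand.py <<'E'
from ang import *
import sys
from scipy.optimize import minimize
for f in sys.argv[1:]:
    z=np.load(f'pics/{f}.npz');p,d,K,T=[z[k] for k in'pdKT']
    L,b,k=blob(p,d,K,T);Q=L[b]
    th=np.arctan2(Q[:,0],Q[:,2]-.075);r=np.hypot(Q[:,0],Q[:,2]-.075)
    for a in(.072,.076,.08,.084,.088):
        m=(r>=a)&(r<a+.004)
        if m.sum()>3:print(f,a,m.sum(),'th',np.percentile(th[m],[2,50,98]).round(3),'tang mm',(np.percentile(th[m],[2,98])*r[m].mean()*1000).round(1),'y',np.percentile(Q[m,1],[2,50,98]).round(4))
    # front face only
    # align: rotate by th0; find extents
E
python3 hand.py w2 w3 side1
```

```text
w2 0.072 8 th [0.302 0.312 0.344] tang mm [22.2 25.2] y [0.0243 0.0253 0.0276]
w2 0.076 13 th [0.306 0.314 0.327] tang mm [24.  25.6] y [0.0144 0.025  0.028 ]
w2 0.08 38 th [0.303 0.311 0.378] tang mm [24.8 31. ] y [0.0144 0.0204 0.0275]
w2 0.084 32 th [0.307 0.315 0.395] tang mm [26.4 33.9] y [0.0144 0.0208 0.027 ]
w2 0.088 102 th [0.309 0.349 0.408] tang mm [27.8 36.7] y [0.0146 0.0213 0.0279]
w3 0.072 14 th [0.305 0.319 0.362] tang mm [22.5 26.7] y [0.023  0.0246 0.0274]
w3 0.076 25 th [0.303 0.31  0.389] tang mm [23.9 30.7] y [0.0138 0.0188 0.0272]
w3 0.08 53 th [0.299 0.312 0.383] tang mm [24.5 31.4] y [0.0136 0.0159 0.0263]
w3 0.084 58 th [0.3   0.313 0.392] tang mm [25.8 33.7] y [0.0135 0.0168 0.0262]
w3 0.088 100 th [0.309 0.344 0.393] tang mm [27.8 35.3] y [0.0137 0.0196 0.0269]
side1 0.076 4 th [0.322 0.347 0.419] tang mm [25.3 32.8] y [0.0157 0.0177 0.0223]
side1 0.084 7 th [0.31  0.316 0.392] tang mm [26.7 33.7] y [0.0127 0.0162 0.0215]
side1 0.088 11 th [0.322 0.359 0.401] tang mm [28.9 36. ] y [0.0117 0.0169 0.0248]
```

```bash
cat > box.py <<'E'
from ang import *
import sys
from scipy.optimize import least_squares
def fit(Qs,wfix=None):
    def res(v):
        th,w,Ro=v
        t=Q[:,0]*np.cos(th)-(Q[:,2]-.075)*np.sin(th); r=Q[:,0]*np.sin(th)+(Q[:,2]-.075)*np.cos(th)
        a=np.abs(t)-w/2; b=r-Ro
        # signed distance to box (no inner end)
        return np.where((a>0)&(b>0),np.hypot(a,b),np.maximum(a,b))*1000
    Q=Qs
    s=least_squares(res,[.35,.008,.09],loss='soft_l1',f_scale=.5,x_scale=[.01,.001,.001])
    return s.x,np.abs(s.fun).mean()
al=[]
for f in sys.argv[1:]:
    z=np.load(f'pics/{f}.npz');p,d,K,T=[z[k] for k in'pdKT']
    L,b,k=blob(p,d,K,T);Q=L[b];Q=Q[(np.hypot(Q[:,0],Q[:,2]-.075)>.076)]
    al.append(Q);print(f,len(Q),*fit(Q))
print('all',*fit(np.vstack(al)))
E
python3 box.py w2 w3 side1 top1
```

```text
w2 185 [0.35706718 0.00736509 0.09009653] 0.4486717299928432
w3 236 [0.34436565 0.00558111 0.09019898] 0.5589855135204628
side1 26 [0.35550315 0.00595554 0.09048759] 1.038933246229073
top1 14 [0.34892377 0.00496952 0.09048493] 1.1731624902918067
all [0.34745466 0.00592306 0.0901965 ] 0.6039256822347703
```

```bash
cat >> plan.py <<'E'
def tcp_at(S,c,tilt,up,y):
    """TCP so that point c=(x,z) in stand plane lies 'up' m ahead of TCP"""
    return S.w([c[0]+up*np.sin(tilt),y,c[1]+up*np.cos(tilt)])
E
python3 - <<'E'
from plan import *
c=[-.078,.1597]
P=tcp_at(SP,c,-.5,.075,-.003);Rm=down(SP.yaw,-.5)
print(P)
O,A,s=plan(P,Rm,step=.05,ang=.15);show(O,A,7)
P=tcp_at(SP,c,-.5,.008,-.003);O,A,s=plan(P,Rm,start=s,step=.03);show(O,A,7)
E
```

```text
[ 0.41016437 -0.18150088  0.22551869]
{"offset": [[0.64, -2.24, 0.92], [0.77, -2.29, 0.67], [0.88, -2.31, 0.4], [0.96, -2.31, 0.12], [1.01, -2.29, -0.16], [1.03, -2.24, -0.45]], "angular": [[-0.08, -0.101, -0.023], [-0.08, -0.101, -0.023], [-0.08, -0.101, -0.023], [-0.08, -0.101, -0.023], [-0.08, -0.101, -0.023], [-0.08, -0.101, -0.023]], "jaw": [7, 7, 7, 7, 7, 7]}
{"offset": [[0.0, 0.0, 2.23], [0.0, 0.0, 2.23], [0.0, 0.0, 2.23]], "angular": [[0.0, 0.0, 0.0], [0.0, 0.0, 0.0], [0.0, 0.0, 0.0]], "jaw": [7, 7, 7]}
```

apply_moves(
  offset=[
    [0.6,-2.2,0.9],
    [0.8,-2.3,0.7],
    [0.9,-2.3,0.4],
    [1.0,-2.3,0.1],
    [1.0,-2.3,-0.2],
    [1.0,-2.2,-0.4],
    [0,0,0],
    [0,0,0],
  ],
  angular=[
    [-0.08,-0.1,-0.023],
    [-0.08,-0.1,-0.023],
    [-0.08,-0.1,-0.023],
    [-0.08,-0.1,-0.023],
    [-0.08,-0.1,-0.023],
    [-0.08,-0.1,-0.023],
    [0,0,0],
    [0,0,0],
  ],
  jaw=[7,7,7,7,7,7,7,7],
)

```text
clock: 5.12
eef_pos: [0.411, -0.1745, 0.2348]
eef_rot: [0.739, 0.619, 0.159, 0.213]
ft_force: [0.8, -0.2, -0.5]
width: 0.0697
```

Run:
```python
from plan import *
c=[-.078,.1597];o=arm.get_obs()
print(o['eef_pos'],SP.l(o['eef_pos']),o['joints'].round(2))
P=tcp_at(SP,c,-.5,.009,-.003);Rm=down(SP.yaw,-.5)
O,A,s=plan(P,Rm,step=.025);show(O,A,7)
```

```text
[ 0.41101638 -0.17449599  0.23478735] [-0.11445715  0.00403876  0.23478735] [-0.56 -0.77  2.2   0.18  1.21 -1.98]
{"offset": [[-0.18, -0.23, 2.48], [-0.2, -0.2, 2.48], [-0.22, -0.17, 2.48]], "angular": [[0.013, 0.007, 0.007], [0.013, 0.007, 0.007], [0.013, 0.007, 0.007]], "jaw": [7, 7, 7]}
```

Run:
```python
from plan import *
c=[-.078,.1597]
P=tcp_at(SP,c,-.25,.05,-.003);Rm=down(SP.yaw,-.25)
O,A,s=plan(P,Rm,step=.025,ang=.15);show(O,A,7)
P=tcp_at(SP,c,-.25,.009,-.003)
O,A,s=plan(P,Rm,start=s,step=.025);show(O,A,7)
```

```text
{"offset": [[-0.32, 0.34, 1.77], [-0.34, 0.6, 1.7]], "angular": [[0.144, 0.011, 0.009], [0.144, 0.011, 0.009]], "jaw": [7, 7]}
{"offset": [[0.0, 0.0, 2.05], [0.0, 0.0, 2.05]], "angular": [[0.0, 0.0, 0.0], [0.0, 0.0, 0.0]], "jaw": [7, 7]}
```

apply_moves(
  offset=[
    [-0.3,0.3,1.8],
    [-0.3,0.6,1.7],
    [0,0,0],
  ],
  angular=[
    [0.144,0.011,0.009],
    [0.144,0.011,0.009],
    [0,0,0],
  ],
  jaw=[7,7,7],
)

```text
clock: 5.5
eef_pos: [0.4359, -0.1868, 0.2091]
eef_rot: [0.766, 0.632, 0.077, 0.093]
ft_force: [0.0, 0.1, -0.4]
width: 0.0698
```

Run:
```python
from plan import *
c=[-.078,.1597];o=arm.get_obs()
print(o['eef_pos'],SP.l(o['eef_pos']),o['joints'].round(2))
Rm=down(SP.yaw,-.25)
P=tcp_at(SP,c,-.25,.009,-.003)
O,A,s=plan(P,Rm,step=.025);show(O,A,7)
```

```text
[ 0.43590526 -0.1867692   0.2091155 ] [-0.08768371 -0.00325994  0.2091155 ] [-0.5  -0.49  2.03  0.07  1.37 -1.89]
{"offset": [[0.01, -0.13, 2.06], [0.01, -0.13, 2.06]], "angular": [[-0.004, 0.0, 0.0], [-0.004, 0.0, 0.0]], "jaw": [7, 7]}
```

apply_moves(
  offset=[
    [0,-0.1,2.1],
    [0,-0.1,2.0],
    [0,0,0.1],
    [0,0,0],
    [0,0,0],
    [0,0,0],
    [0,0,0],
  ],
  angular=[
    [0,0,0],
    [0,0,0],
    [0,0,0],
    [0,0,0],
    [0,0,0],
    [0,0,0],
    [0,0,0],
  ],
  jaw=[7,7,7,1,1,1,1],
  newtons=15,
)

```text
clock: 6.38
eef_pos: [0.4457, -0.1897, 0.1707]
eef_rot: [0.766, 0.631, 0.079, 0.096]
ft_force: [-0.2, -0.2, 0.4]
width: 0.0345
```

```bash
python3 - <<'E'
from plan import *
o=arm.get_obs()
print(SP.l(o['eef_pos']),o['joints'].round(2),o['width'],o['ft_force'])
snap('side','s4')
E
python3 ang.py s4
```

```text
[-0.07746336 -0.00430771  0.17069607] [-0.5  -0.45  2.07  0.08  1.29 -1.89] 0.0345214866344795 [-0.24059517 -0.15186472  0.44127514]
s4 brass 26 px 322.3 253.6 320 324 250 257 min [0.0246 0.0113 0.1466] max [0.0351 0.0247 0.1622] med [0.0298 0.0184 0.1569] th 0.349 r 0.087
s4 grip 0
```

apply_moves(
  offset=[
    [0,0,0],
    [0,0,0],
    [0,0,0],
  ],
  angular=[
    [0,0,0],
    [0,0,0],
    [0,0,0],
  ],
  jaw=[1,1,1],
)

```text
clock: 6.8
eef_pos: [0.4458, -0.1894, 0.1707]
eef_rot: [0.765, 0.631, 0.08, 0.095]
ft_force: [-0.3, 1.0, 0.8]
width: 0.0239
```

```bash
cat > arc.py <<'E'
from plan import *
def arc(S,h,r,th0,th1,t0,t1,n,up,y,jaw):
    o=arm.get_obs();s=(o['eef_pos'],R.from_quat(o['eef_rot']))
    OO=[];AA=[]
    for i in range(1,n+1):
        th=th0+(th1-th0)*i/n;t=t0+(t1-t0)*i/n
        c=[h[0]+r*np.sin(th),h[1]+r*np.cos(th)]
        O,A,s=plan(tcp_at(S,c,t,up,y),down(S.yaw,t),start=s,n=1)
        OO+=O;AA+=A
    show(OO,AA,jaw)
E
python3 - <<'E'
from arc import *
o=arm.get_obs();print(o['width'],SP.l(o['eef_pos']))
arc(SP,(0,.075),.115,-.745,.30,-.25,.2,11,.0105,-.0043,1)
E
```

```text
0.02391251292034455 [-0.07747881 -0.00395723  0.17069651]
{"offset": [[-0.03, 0.7, -0.45], [0.0, 1.05, -0.42], [-0.0, 1.07, -0.36], [-0.0, 1.09, -0.31], [-0.0, 1.11, -0.25], [0.0, 1.12, -0.19], [-0.0, 1.13, -0.13], [-0.0, 1.13, -0.07], [0.0, 1.13, -0.02], [0.0, 1.13, 0.04], [0.0, 1.13, 0.1]], "angular": [[0.04, -0.001, 0.0], [0.041, 0.0, -0.0], [0.041, 0.0, 0.0], [0.041, 0.0, -0.0], [0.041, -0.0, 0.0], [0.041, -0.0, 0.0], [0.041, -0.0, -0.0], [0.041, 0.0, 0.0], [0.041, -0.0, 0.0], [0.041, 0.0, 0.0], [0.041, 0.0, 0.0]], "jaw": [1, 1, 1, 1, 1, 1, 1, 1, 1, 1, 1]}
```

apply_moves(
  offset=[
    [0,0.7,-0.4],
    [0,1.0,-0.4],
    [0,1.1,-0.4],
    [0,1.1,-0.3],
    [0,1.1,-0.2],
    [0,1.1,-0.2],
  ],
  angular=[
    [0.04,0,0],
    [0.041,0,0],
    [0.041,0,0],
    [0.041,0,0],
    [0.041,0,0],
    [0.041,0,0],
  ],
  jaw=[1,1,1,1,1,1],
)

```text
clock: 7.55
eef_pos: [0.501, -0.2001, 0.1968]
eef_rot: [0.772, 0.636, -0.003, -0.004]
ft_force: [-2.2, 1.3, -0.7]
width: 0.024
```

Run:
```python
from arc import *
o=arm.get_obs();l=SP.l(o['eef_pos']);Rl=R.from_euler('z',-SP.yaw)*R.from_quat(o['eef_rot']);z=Rl.apply([0,0,1]);t=np.arctan2(-z[0],-z[2])
g=l+.0105*z;print(o['width'],l,'tilt',t,'th',np.arctan2(g[0],g[2]-.075),o['ft_force'])
arc(SP,(0,.075),.115,np.arctan2(g[0],g[2]-.075),.34,t,.2,6,.0105,-.0043,1)
```

```text
0.023959803065078188 [-0.02119974 -0.00392281  0.19678657] tilt 0.009698923784289609 th -0.18912347345486083 [-2.17591646  1.33797407 -0.73751954]
{"offset": [[-0.04, 1.0, -0.32], [-0.0, 1.04, -0.1], [0.0, 1.05, -0.04], [-0.0, 1.05, 0.02], [-0.0, 1.04, 0.07], [0.0, 1.04, 0.13]], "angular": [[0.032, -0.001, 0.0], [0.032, 0.0, -0.0], [0.032, 0.0, 0.0], [0.032, -0.0, 0.0], [0.032, 0.0, 0.0], [0.032, 0.0, 0.0]], "jaw": [1, 1, 1, 1, 1, 1]}
```

apply_moves(
  offset=[
    [0,1.0,-0.3],
    [0,1.0,-0.1],
    [0,1.1,0],
    [0,1.1,0],
    [0,1.0,0.1],
    [0,1.0,0.1],
    [0,0,0],
    [0,0,0],
  ],
  angular=[
    [0.032,0,0],
    [0.032,0,0],
    [0.032,0,0],
    [0.032,0,0],
    [0.032,0,0],
    [0.032,0,0],
    [0,0,0],
    [0,0,0],
  ],
  jaw=[1,1,1,1,1,1,1,1],
)

```text
clock: 8.55
eef_pos: [0.5631, -0.2122, 0.192]
eef_rot: [0.767, 0.633, -0.067, -0.083]
ft_force: [0.3, 0.6, 2.5]
width: 0.024
```

Run:
```python
from arc import *
o=arm.get_obs();l=SP.l(o['eef_pos']);Rl=R.from_euler('z',-SP.yaw)*R.from_quat(o['eef_rot']);z=Rl.apply([0,0,1]);t=np.arctan2(-z[0],-z[2])
g=l+.0105*z;print(o['width'],l,'tilt',t,'th',np.arctan2(g[0],g[2]-.075),o['ft_force'])
p,d,K,T=snap('side','s5');cv2.imwrite('pics/s5z.png',cv2.resize(cv2.cvtColor(p,cv2.COLOR_RGB2BGR)[200:330,240:380],None,fx=4.5,fy=4.5,interpolation=cv2.INTER_CUBIC))
```

```text
0.024030828675765992 [ 0.0420718  -0.00392912  0.19201629] tilt 0.21384739593164878 th 0.3572109036042139 [0.32473763 0.64610441 2.53213199]
```

View pics/s5z.png

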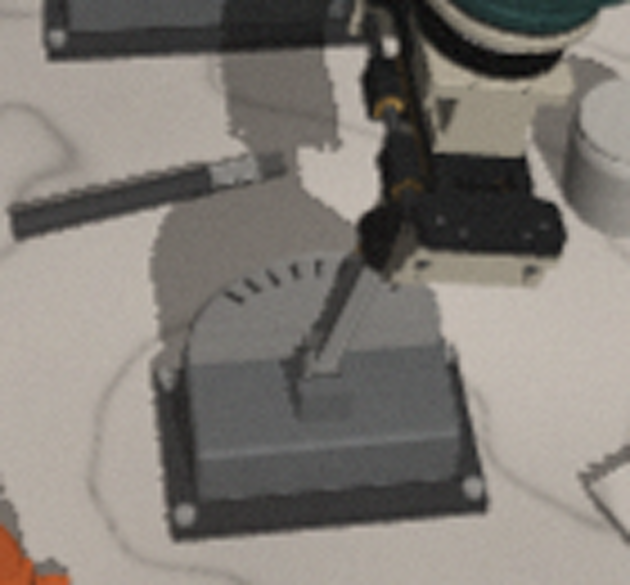

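apply_moves(
  offset=[
    [0,0,0],
    [0,0,0],
    [0,0,0],
    [0,0,-2],
    [0,0,-4],
    [0,0,-4],
  ],
  angular=[
    [0,0,0],
    [0,0,0],
    [0,0,0],
    [0,0,0],
    [0,0,0],
    [0,0,0],
  ],
  jaw=[4,6,7,7,7,7],
)

```text
clock: 9.35
eef_pos: [0.5831, -0.2163, 0.2928]
eef_rot: [0.767, 0.632, -0.068, -0.084]
ft_force: [0.7, 0.1, -0.2]
width: 0.0698
```

Run:
```python
from plan import *
P,Rm=sidelook(SP,[.035,0,.16],.75,dist=.12,ty=-.035);print(P)
O,A,_=plan(P,Rm,ang=.15,step=.05);show(O,A,7)
```

```text
[ 0.57570637 -0.29395045  0.24780266]
{"offset": [[-1.3, 0.28, 0.7], [-1.38, 0.24, 0.55], [-1.44, 0.21, 0.38], [-1.48, 0.18, 0.2], [-1.49, 0.16, 0.02], [-1.49, 0.14, -0.16]], "angular": [[-0.034, 0.124, -0.014], [-0.034, 0.124, -0.014], [-0.034, 0.124, -0.014], [-0.034, 0.124, -0.014], [-0.034, 0.124, -0.014], [-0.034, 0.124, -0.014]], "jaw": [7, 7, 7, 7, 7, 7]}
```

apply_moves(
  offset=[
    [-1.3,0.3,0.7],
    [-1.4,0.2,0.5],
    [-1.4,0.2,0.4],
    [-1.5,0.2,0.2],
    [-1.5,0.2,0],
    [-1.5,0.1,-0.2],
    [0,0,0],
    [0,0,0],
  ],
  angular=[
    [-0.034,0.124,-0.014],
    [-0.034,0.124,-0.014],
    [-0.034,0.124,-0.014],
    [-0.034,0.124,-0.014],
    [-0.034,0.124,-0.014],
    [-0.034,0.124,-0.014],
    [0,0,0],
    [0,0,0],
  ],
  jaw=[7,7,7,7,7,7,7,7],
)

```text
clock: 10.35
eef_pos: [0.5795, -0.2983, 0.2639]
eef_rot: [0.711, 0.596, 0.294, -0.23]
ft_force: [-0.8, -0.5, 0.2]
width: 0.07
```

```bash
python3 - <<'E'
from plan import *
p,d,K,T=snap('wrist','w6')
snap('side','s6');snap('top','t6')
z=cv2.resize(cv2.cvtColor(p,cv2.COLOR_RGB2BGR)[30:240,140:420],None,fx=2.8,fy=2.8,interpolation=cv2.INTER_CUBIC);cv2.imwrite('pics/w6z.png',z)
E
python3 ang.py w6 s6 t6; python3 box.py w6 s6
```

```text
w6 brass 2
w6 grip 1201 px 280.7 161.1 261 301 145 179 min [ 0.017  -0.0163  0.1672] max [0.0433 0.0072 0.201 ] med [ 0.029  -0.0138  0.1945] th 0.238 r 0.1227
  circle [0.031  0.1858] th 0.2727 r 0.115
s6 brass 0
s6 grip 149 px 324.9 253.0 319 331 246 260 min [ 0.0178 -0.0203  0.1686] max [0.0445 0.0074 0.2018] med [ 0.0298 -0.0129  0.1939] th 0.246 r 0.1237
  circle [0.031  0.1845] th 0.2757 r 0.1138
t6 brass 16 px 338.1 196.2 336 340 194 200 min [0.017  0.0141 0.14  ] max [0.0327 0.025  0.165 ] med [0.027  0.0215 0.1582] th 0.314 r 0.088
t6 grip 67 px 347.3 194.7 343 352 191 199 min [ 0.0159 -0.0164  0.1765] max [0.0398 0.008  0.2021] med [ 0.0265 -0.0036  0.1953] th 0.217 r 0.1237
  circle [0.0313 0.1841] th 0.2795 r 0.1135
w6 0 [0.35  0.008 0.09 ] nan
s6 0 [0.35  0.008 0.09 ] nan
all [0.35  0.008 0.09 ] nanbox.py:13: RuntimeWarning: Mean of empty slice.
  return s.x,np.abs(s.fun).mean()
  ret = ret.dtype.type(ret / rcount)
```

View pics/w6z.png

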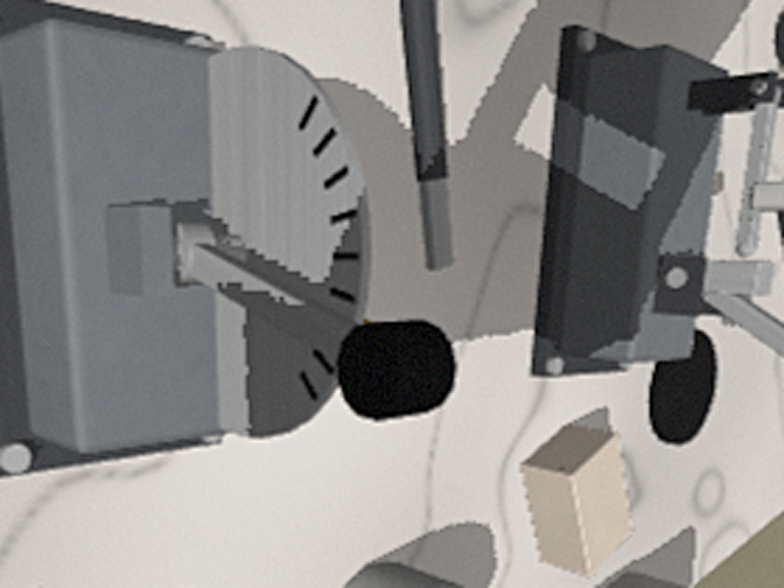

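Run:
```python
from plan import *
c=[.031,.1857];Rm=down(SP.yaw,.2)
O,A,s=plan(tcp_at(SP,c,.2,.07,-.0043),Rm,ang=.15,step=.05);show(O,A,6)
O,A,s=plan(tcp_at(SP,c,.2,.006,-.0043),Rm,start=s,step=.022);show(O,A,6)
```

```text
{"offset": [[0.87, -0.49, 1.03], [0.99, -0.47, 0.93], [1.09, -0.45, 0.82], [1.18, -0.44, 0.69], [1.25, -0.44, 0.55], [1.3, -0.44, 0.4]], "angular": [[0.035, -0.127, 0.015], [0.035, -0.127, 0.015], [0.035, -0.127, 0.015], [0.035, -0.127, 0.015], [0.035, -0.127, 0.015], [0.035, -0.127, 0.015]], "jaw": [6, 6, 6, 6, 6, 6]}
{"offset": [[-0.0, 0.0, 2.13], [-0.0, 0.0, 2.13], [-0.0, 0.0, 2.13]], "angular": [[0.0, 0.0, 0.0], [0.0, 0.0, 0.0], [0.0, 0.0, 0.0]], "jaw": [6, 6, 6]}
```

apply_moves(
  offset=[
    [0.9,-0.5,0.6],
    [1.0,-0.5,0.6],
    [1.1,-0.4,0.8],
    [1.2,-0.4,0.8],
    [1.2,-0.4,0.8],
    [1.3,-0.4,0.8],
    [0,0,0],
    [0,0,0],
  ],
  angular=[
    [0.035,-0.127,0.015],
    [0.035,-0.127,0.015],
    [0.035,-0.127,0.015],
    [0.035,-0.127,0.015],
    [0.035,-0.127,0.015],
    [0.035,-0.127,0.015],
    [0,0,0],
    [0,0,0],
  ],
  jaw=[6,6,6,6,6,6,6,6],
)

```text
clock: 11.5
eef_pos: [0.5667, -0.2101, 0.2595]
eef_rot: [0.765, 0.637, -0.074, -0.064]
ft_force: [-0.1, -0.2, -0.0]
width: 0.0599
```

Run:
```python
from plan import *
c=[.031,.1857];Rm=down(SP.yaw,.2)
o=arm.get_obs();print(SP.l(o['eef_pos']),o['joints'].round(2))
O,A,s=plan(tcp_at(SP,c,.2,.006,-.0043),Rm,step=.022);show(O,A,6)
```

```text
[ 0.04519456 -0.00117629  0.25951538] [-0.37  0.07  1.47 -0.07  1.79 -1.76]
{"offset": [[-0.02, 0.01, 1.73], [-0.03, 0.01, 1.73], [-0.05, 0.01, 1.73], [-0.06, 0.02, 1.73]], "angular": [[0.002, 0.009, 0.001], [0.002, 0.009, 0.001], [0.002, 0.009, 0.001], [0.002, 0.009, 0.001]], "jaw": [6, 6, 6, 6]}
```

apply_moves(
  offset=[
    [0,0,1.7],
    [0,0,1.7],
    [0,0,1.7],
    [-0.1,0,1.6],
    [-0.1,0,0.2],
    [0,0,0],
    [0,0,0],
    [0,0,0],
    [0,0,0],
    [0,0,0],
  ],
  angular=[
    [0.002,0.009,0],
    [0.002,0.009,0],
    [0.002,0.009,0],
    [0.002,0.009,0],
    [0,0,0],
    [0,0,0],
    [0,0,0],
    [0,0,0],
    [0,0,0],
    [0,0,0],
  ],
  jaw=[6,6,6,6,4,1,1,1,1,1],
  newtons=25,
)

```text
clock: 12.75
eef_pos: [0.5517, -0.2099, 0.1864]
eef_rot: [0.766, 0.634, -0.059, -0.082]
ft_force: [-1.8, -3.0, -4.0]
width: 0.0236
```

```bash
cat > st.py <<'E'
from arc import *
o=arm.get_obs();l=SP.l(o['eef_pos']);Rl=R.from_euler('z',-SP.yaw)*R.from_quat(o['eef_rot']);z=Rl.apply([0,0,1]);t=np.arctan2(-z[0],-z[2])
g=l+.006*z;print(o['width'],l,'tilt',t,'th',np.arctan2(g[0],g[2]-.075),'r',np.hypot(g[0],g[2]-.075),o['ft_force'])
E
python3 st.py
```

```text
0.02356761181454468 [ 0.03037744 -0.00387018  0.18644625] tilt 0.20302081304845257 th 0.2695637593098143 r 0.10952519355560991 [-1.84655544 -2.95112614 -4.03965418]
```

apply_moves(
  offset=[
    [0,0.3,0],
    [0,0.3,0],
    [0,0.3,0.1],
    [0,0,0],
    [0,0,0],
  ],
  angular=[
    [0.026,0,0],
    [0.026,0,0],
    [0.026,0,0],
    [0,0,0],
    [0,0,0],
  ],
  jaw=[1,1,1,1,1],
)

```text
clock: 13.38
eef_pos: [0.5612, -0.2118, 0.1835]
eef_rot: [0.762, 0.631, -0.086, -0.114]
ft_force: [-2.6, 1.6, -1.5]
width: 0.024
```

```bash
python3 st.py
python3 - <<'E'
from plan import *
for n in('side','top'):
  p,d,K,T=snap(n,n+'7')
E
python3 ang.py side7 top7
```

```text
0.023994569761482093 [ 0.04004462 -0.00392622  0.18346235] tilt 0.2873065056508147 th 0.3573082251769975 r 0.1096328954140596 [-2.60139878  1.57588674 -1.50255226]
side7 brass 5 px 321.2 255.2 320 323 254 256 min [0.0243 0.0119 0.1498] max [0.031  0.0223 0.1573] med [0.0257 0.0136 0.1519] th 0.323 r 0.0829
side7 grip 69 px 325.8 251.7 322 331 242 259 min [ 0.027  -0.0295  0.1661] max [0.0436 0.0173 0.2154] med [ 0.0324 -0.0054  0.1924] th 0.27 r 0.1217
  circle [0.0416 0.1823] th 0.3701 r 0.1151
top7 brass 0
top7 grip 0
```

apply_moves(
  offset=[
    [0,0,0],
    [0,0,0],
    [0,0,0],
    [0,0,-3],
    [0,0,-5],
    [0,0,-5],
    [0,0,0],
  ],
  angular=[
    [0,0,0],
    [0,0,0],
    [0,0,0],
    [0,0,0],
    [0,0,0],
    [0,0,0],
    [0,0,0],
  ],
  jaw=[4,6,6,6,6,6,6],
)

```text
clock: 14.35
eef_pos: [0.5973, -0.2206, 0.3126]
eef_rot: [0.762, 0.631, -0.086, -0.114]
ft_force: [-0.6, -0.5, -0.8]
width: 0.0601
```

```bash
python3 - <<'E'
from plan import *
for n in('side','top','wrist'):
  p,d,K,T=snap(n,n+'8')
cv2.imwrite('pics/wrist8z.png',cv2.cvtColor(p,cv2.COLOR_RGB2BGR))
E
python3 ang.py side8 top8 wrist8;python3 box.py wrist8 top8
```

```text
side8 brass 14 px 321.7 254.0 320 323 251 256 min [ 0.0244 -0.005   0.1473] max [0.0311 0.0243 0.1867] med [0.0283 0.0163 0.1558] th 0.337 r 0.0853
side8 grip 138 px 329.0 253.2 323 335 247 260 min [ 0.0273 -0.0189  0.1722] max [0.0538 0.0076 0.1984] med [ 0.0393 -0.0122  0.1918] th 0.324 r 0.123
  circle [0.0411 0.1815] th 0.3684 r 0.1141
top8 brass 0
top8 grip 0
wrist8 brass 170 px 298.4 199.8 291 305 188 206 min [0.0142 0.0142 0.1232] max [0.0353 0.0279 0.162 ] med [0.0295 0.0219 0.1584] th 0.34 r 0.0894
wrist8 grip 787 px 274.2 210.5 261 287 196 225 min [ 0.0272 -0.0148  0.1846] max [0.0535 0.0083 0.1983] med [ 0.041  -0.0033  0.1948] th 0.33 r 0.127
  circle [0.0406 0.1824] th 0.3612 r 0.1148
wrist8 149 [0.35697162 0.00716863 0.09021666] 0.5457317388693698
top8 0 [0.35  0.008 0.09 ] nan
all [0.35697162 0.00716863 0.09021666] 0.5457317388693698box.py:13: RuntimeWarning: Mean of empty slice.
  return s.x,np.abs(s.fun).mean()
  ret = ret.dtype.type(ret / rcount)
```

View pics/wrist8z.png

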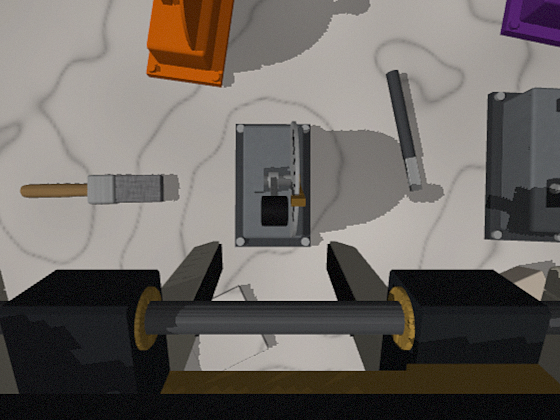

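Run:
```python
from plan import *
O,A,s=plan(RU.w([.06,0,.34]),down(RU.yaw,0),step=.055,ang=.15);show(O,A,6)
```

```text
{"offset": [[5.34, -0.71, -0.19], [5.33, -0.73, -0.22], [5.33, -0.75, -0.26], [5.32, -0.77, -0.3], [5.32, -0.78, -0.34], [5.31, -0.8, -0.38], [5.31, -0.81, -0.42]], "angular": [[-0.042, -0.001, 0.006], [-0.042, -0.001, 0.006], [-0.042, -0.001, 0.006], [-0.042, -0.001, 0.006], [-0.042, -0.001, 0.006], [-0.042, -0.001, 0.006], [-0.042, -0.001, 0.006]], "jaw": [6, 6, 6, 6, 6, 6, 6]}
```

apply_moves(
  offset=[
    [5.3,-0.7,-0.4],
    [5.3,-0.7,-0.4],
    [5.3,-0.7,-0.3],
    [5.3,-0.8,-0.3],
    [5.3,-0.8,-0.3],
    [5.3,-0.8,-0.4],
    [5.3,-0.8,-0.4],
    [0,0,0],
    [0,0,0],
  ],
  angular=[
    [-0.042,0,0.006],
    [-0.042,0,0.006],
    [-0.042,0,0.006],
    [-0.042,0,0.006],
    [-0.042,0,0.006],
    [-0.042,0,0.006],
    [-0.042,0,0.006],
    [0,0,0],
    [0,0,0],
  ],
  jaw=[6,6,6,6,6,6,6,6,6],
)

```text
clock: 15.62
eef_pos: [0.6221, 0.1629, 0.3313]
eef_rot: [0.785, 0.619, 0.0, -0.005]
ft_force: [0.3, -0.3, -0.2]
width: 0.0603
```

Run:
```python
from plan import *
p,d,K,T=snap('wrist','w9')
cv2.imwrite('pics/w9v.png',cv2.cvtColor(p,cv2.COLOR_RGB2BGR))
C=cloud(d,K,T)
for q in['run_stand','catch_tab','run_handle']:
    for r in arm.trace('wrist',q)[:2]:
        m=r['mask'];P=C[m&(d>0)];print(q,round(r['score'],2),np.round(r['at']),m.sum(),RU.l(np.median(P,0)).round(4))
L=(C-RU.o)@RU.M
near=(d>0)&(np.abs(L[...,0])<.15)&(np.abs(L[...,1])<.08)
print('table z',np.median(L[near&(L[...,2]<.006)][:,2]))
for a,b in((.007,.018),(.064,.075),(.11,.135),(.135,.16)):
    m=near&(L[...,2]>a)&(L[...,2]<b)
    m=cv2.morphologyEx(m.astype(np.uint8),cv2.MORPH_OPEN,np.ones((2,2)))>0
    Q=L[m];print(a,len(Q),np.median(Q,0).round(4),'x',np.percentile(Q[:,0],[.5,1,99,99.5]).round(4),'y',np.percentile(Q[:,1],[.5,1,99,99.5]).round(4), cv2.minAreaRect((Q[:,:2]*1000).astype(np.float32)))
```

```text
run_stand 0.82 [270. 144.] 13651 [0.0019 0.0028 0.0704]
catch_tab 0.81 [268. 128.] 802 [-0.0176  0.0069  0.1206]
run_handle 0.82 [270. 235.] 2225 [0.0862 0.0081 0.1838]
table z 0.00023133088796445378
0.007 1751 [-0.0283  0.0118  0.0124] x [-0.1091 -0.109   0.1064  0.1094] y [-0.0477 -0.0476  0.0635  0.0636] ((1.6718597412109375, 7.672664642333984), (224.58399963378906, 112.03114318847656), 0.1526326686143875)
0.064 7486 [-0.0168  0.0122  0.0702] x [-0.0932 -0.0923  0.0928  0.1092] y [-0.0348 -0.0345  0.0542  0.0545] ((5.278968811035156, 9.968452453613281), (93.36094665527344, 215.10353088378906), 88.76834869384766)
0.11 1513 [-0.019   0.0066  0.1208] x [-0.0806 -0.0772  0.0597  0.0628] y [-0.0084 -0.0071  0.0214  0.0237] ((-6.7953643798828125, 6.757453918457031), (35.07373809814453, 159.14498901367188), 89.81497192382812)
0.135 466 [-0.0042  0.0065  0.1506] x [-0.017  -0.0169  0.0984  0.1156] y [-0.002  -0.002   0.017   0.0171] ((51.067527770996094, 5.399230003356934), (20.249101638793945, 136.33230590820312), 88.3196792602539)
```

View pics/w9v.png

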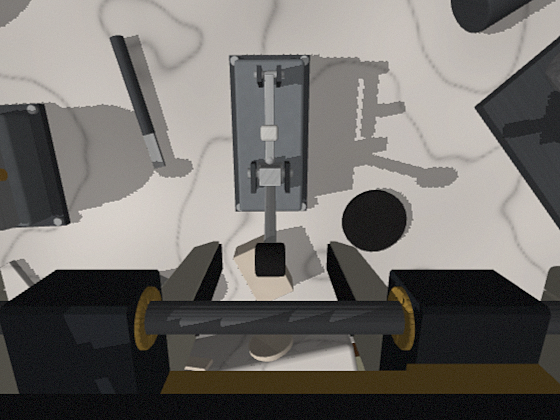

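```bash
sed -i 's/RU=Stand.*/RU=Stand(.5668,.1756,np.radians(-13.0))/' plan.py
python3 - <<'E'
from plan import *
z=np.load('pics/w9.npz');p,d,K,T=[z[k] for k in'pdKT'];C=cloud(d,K,T);L=(C-RU.o)@RU.M
near=(d>0)&(np.abs(L[...,0])<.15)&(np.abs(L[...,1])<.04)
Q=L[near&(L[...,2]>.143)&(L[...,2]<.156)&(L[...,0]<.02)];print('tabtop',Q.min(0),Q.max(0),np.median(Q,0))
Q=L[near&(p.max(-1)<50)&(L[...,2]>.17)&(L[...,2]<.23)];print('grip',Q.min(0),Q.max(0),np.median(Q,0))
from scipy.optimize import least_squares
s=least_squares(lambda c:np.hypot(Q[:,0]-c[0],Q[:,2]-c[1])-.016,[.1,.2],loss='soft_l1',f_scale=.001).x
print(s,np.arctan2(s[0]-.04,s[1]-.085),np.hypot(s[0]-.04,s[1]-.085))
O,A,s=plan(RU.w([-.01,-.001,.20]),down(RU.yaw,0),step=.045);show(O,A,5)
O,A,s=plan(RU.w([-.01,-.001,.148]),down(RU.yaw,0),step=.02,start=s);show(O,A,5)
E
```

```text
tabtop [-0.0180131  -0.01088215  0.14788495] [-0.00315489  0.00651842  0.152915  ] [-0.01020575 -0.00256616  0.15074934]
grip [ 0.08825551 -0.01617129  0.19804765] [0.11504257 0.01055686 0.22133296] [ 0.09799453 -0.00243601  0.21678167]
[0.1047626  0.20312265] 0.5015107399443746 0.13471137688621826
{"offset": [[-0.05, -1.67, 3.31], [-0.04, -1.67, 3.31], [-0.03, -1.68, 3.31], [-0.02, -1.68, 3.31]], "angular": [[-0.001, -0.002, -0.002], [-0.001, -0.002, -0.002], [-0.001, -0.002, -0.002], [-0.001, -0.002, -0.002]], "jaw": [5, 5, 5, 5]}
{"offset": [[0.0, 0.0, 1.73], [0.0, 0.0, 1.73], [0.0, 0.0, 1.73]], "angular": [[0.0, 0.0, 0.0], [0.0, 0.0, 0.0], [0.0, 0.0, 0.0]], "jaw": [5, 5, 5]}
```

apply_moves(
  offset=[
    [-0.1,-1.7,3.3],
    [-0.1,-1.7,3.3],
    [-0.1,-1.7,3.3],
    [0,-1.7,3.3],
    [0,0,0],
  ],
  angular=[
    [0,-0.002,-0.002],
    [0,-0.002,-0.002],
    [0,-0.002,-0.002],
    [0,-0.002,-0.002],
    [0,0,0],
  ],
  jaw=[5,5,5,5,5],
)

```text
clock: 16.45
eef_pos: [0.5544, 0.1712, 0.1969]
eef_rot: [0.785, 0.619, -0.002, -0.002]
ft_force: [0.6, -0.5, 1.1]
width: 0.0499
```

Run:
```python
from plan import *
o=arm.get_obs();print(RU.l(o['eef_pos']),o['joints'].round(2))
O,A,s=plan(RU.w([-.01,-.0025,.149]),down(RU.yaw,0),step=.02);show(O,A,5)
```

```text
[-0.0110489  -0.00705692  0.19688898] [ 0.25 -0.07  1.7   0.    1.52 -1.08]
{"offset": [[0.15, 0.04, 1.6], [0.15, 0.04, 1.6], [0.15, 0.04, 1.6]], "angular": [[-0.002, 0.0, -0.003], [-0.002, 0.0, -0.003], [-0.002, 0.0, -0.003]], "jaw": [5, 5, 5]}
```

apply_moves(
  offset=[
    [0.15,0,1.6],
    [0.15,0.1,1.6],
    [0.15,0,1.4],
    [0,0,0],
    [0,0,0],
    [0,0,0],
    [0,0,0],
    [0,0,0],
    [0,0,0],
  ],
  angular=[
    [0,0,-0.003],
    [0,0,-0.003],
    [0,0,-0.003],
    [0,0,0],
    [0,0,0],
    [0,0,0],
    [0,0,0],
    [0,0,0],
    [0,0,0],
  ],
  jaw=[5,5,5,5,1,1,1,1,1],
  newtons=10,
)

```text
clock: 17.58
eef_pos: [0.5594, 0.1738, 0.152]
eef_rot: [0.783, 0.622, -0.001, 0.0]
ft_force: [-0.7, 1.4, -1.8]
width: 0.0177
```

Run:
```python
from plan import *
import arc
o=arm.get_obs();l=RU.l(o['eef_pos']);print(l,o['width'],o['ft_force'])
h=np.array([-.07,.115]);v=np.array([l[0],l[2]-.003])-h;r=np.hypot(*v);a0=np.arctan2(v[1],v[0]);print(r,a0)
s=(o['eef_pos'],R.from_quat(o['eef_rot']));OO=[];AA=[]
n=12
for i in range(1,n+1):
    a=a0+1.9*i/n
    O,A,s=plan(RU.w([h[0]+r*np.cos(a),l[1],h[1]+r*np.sin(a)+.003]),down(RU.yaw,0),start=s,n=1);OO+=O;AA+=A
show(OO,AA,1)
```

```text
[-0.0068428  -0.00340957  0.15202973] 0.017748914239488697 [-0.65136022  1.41993589 -1.81215529]
0.07174157517148289 0.4942114294417122
{"offset": [[-0.0, -0.62, -0.95], [0.0, -0.76, -0.84], [-0.0, -0.88, -0.71], [-0.0, -0.98, -0.57], [0.0, -1.06, -0.4], [0.0, -1.11, -0.23], [-0.0, -1.13, -0.05], [-0.0, -1.13, 0.13], [0.0, -1.09, 0.3], [0.0, -1.03, 0.47], [0.0, -0.95, 0.63], [-0.0, -0.83, 0.77]], "angular": [[-0.001, 0.001, -0.001], [0.0, 0.0, 0.0], [0.0, 0.0, 0.0], [0.0, 0.0, 0.0], [0.0, 0.0, 0.0], [0.0, 0.0, 0.0], [0.0, 0.0, 0.0], [0.0, 0.0, 0.0], [0.0, 0.0, 0.0], [0.0, 0.0, 0.0], [0.0, 0.0, 0.0], [0.0, 0.0, 0.0]], "jaw": [1, 1, 1, 1, 1, 1, 1, 1, 1, 1, 1, 1]}
```

apply_moves(
  offset=[
    [0,-0.6,-0.9],
    [0,-0.8,-0.8],
    [0,-0.9,-0.7],
    [0,-1.0,-0.6],
    [0,-1.1,-0.4],
    [0,-1.1,-0.2],
    [0,-1.1,0],
    [0,-1.1,0.1],
    [0,-1.1,0.3],
  ],
  angular=[
    [0,0,0],
    [0,0,0],
    [0,0,0],
    [0,0,0],
    [0,0,0],
    [0,0,0],
    [0,0,0],
    [0,0,0],
    [0,0,0],
  ],
  jaw=[1,1,1,1,1,1,1,1,1],
)

```text
clock: 18.7
eef_pos: [0.4678, 0.195, 0.1868]
eef_rot: [0.783, 0.622, -0.0, 0.001]
ft_force: [3.9, -0.6, -4.8]
width: 0.0179
```

Run:
```python
from plan import *
o=arm.get_obs();l=RU.l(o['eef_pos']);print(l,o['width'],o['ft_force'])
p,d,K,T=snap('side','s10');cv2.imwrite('pics/s10z.png',cv2.resize(cv2.cvtColor(p,cv2.COLOR_RGB2BGR)[90:220,220:380],None,fx=4.5,fy=4.5,interpolation=cv2.INTER_CUBIC))
```

```text
[-0.10081321 -0.00333369  0.18677265] 0.017864455472042375 [ 3.91064162 -0.60439739 -4.8220163 ]
```

View pics/s10z.png

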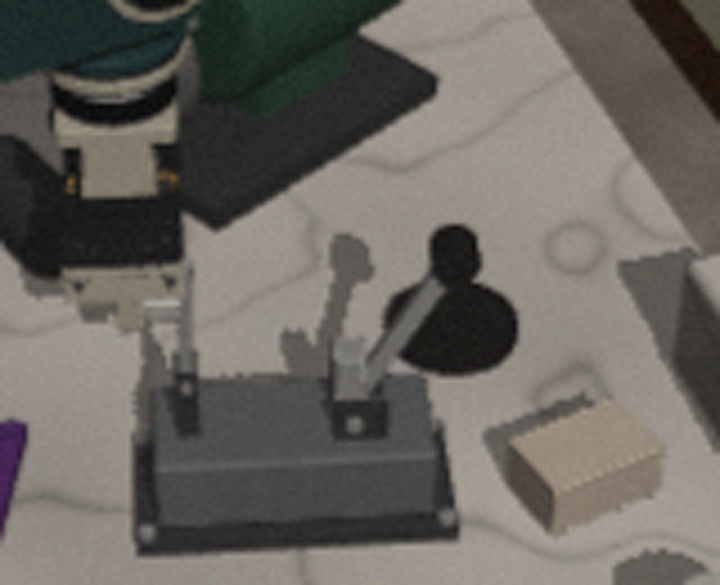

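apply_moves(
  offset=[
    [0,-1.1,0.5],
    [0,-1.0,0.6],
    [0,-0.9,0.7],
    [0,-0.8,0.8],
    [0,0,0],
  ],
  angular=[
    [0,0,0],
    [0,0,0],
    [0,0,0],
    [0,0,0],
    [0,0,0],
  ],
  jaw=[1,1,1,1,1],
)

```text
clock: 19.38
eef_pos: [0.4279, 0.2043, 0.1573]
eef_rot: [0.783, 0.622, 0.001, 0.001]
ft_force: [4.1, -0.5, -2.0]
width: 0.0175
```

Run:
```python
from plan import *
o=arm.get_obs();l=RU.l(o['eef_pos']);print(l,o['width'],o['ft_force'])
p,d,K,T=snap('side','s11');cv2.imwrite('pics/s11z.png',cv2.resize(cv2.cvtColor(p,cv2.COLOR_RGB2BGR)[90:220,220:380],None,fx=4.5,fy=4.5,interpolation=cv2.INTER_CUBIC))
```

```text
[-0.14175281 -0.00331988  0.1572618 ] 0.017478978980323086 [ 4.08732695 -0.46274679 -2.04576706]
```

View pics/s11z.png

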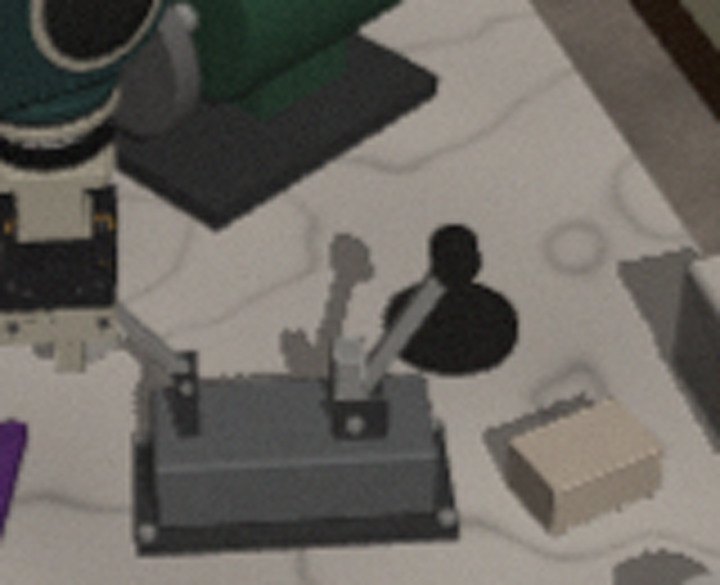

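apply_moves(
  offset=[
    [0,0,0],
    [0,0,0],
    [0,0,0],
    [0,0,-3],
    [0,0,-5],
    [0,0,-5],
    [0,0,-4],
  ],
  angular=[
    [0,0,0],
    [0,0,0],
    [0,0,0],
    [0,0,0],
    [0,0,0],
    [0,0,0],
    [0,0,0],
  ],
  jaw=[3,5,5,5,5,5,5],
)

```text
clock: 20.3
eef_pos: [0.4259, 0.2043, 0.3292]
eef_rot: [0.783, 0.622, -0.003, -0.0]
ft_force: [0.2, 0.4, -0.4]
width: 0.0502
```

Run:
```python
from plan import *
o=arm.get_obs();l=RU.l(o['eef_pos']);print(l,o['width'],o['ft_force'])
p,d,K,T=snap('side','s12');cv2.imwrite('pics/s12z.png',cv2.resize(cv2.cvtColor(p,cv2.COLOR_RGB2BGR)[90:220,220:380],None,fx=4.5,fy=4.5,interpolation=cv2.INTER_CUBIC))
O,A,s=plan(tcp_at(RU,[.1048,.2031],.3,.09,-.003),down(RU.yaw,.3),step=.05,ang=.15);show(O,A,7)
```

```text
[-0.14370749 -0.00372172  0.32923398] 0.05015659513411941 [ 0.19322568  0.42019287 -0.37791449]
{"offset": [[0.01, 4.58, 0.76], [0.01, 4.61, 0.53], [0.01, 4.63, 0.3], [0.01, 4.64, 0.07], [0.01, 4.64, -0.17], [0.01, 4.62, -0.4]], "angular": [[0.05, 0.0, -0.0], [0.05, 0.0, -0.0], [0.05, 0.0, -0.0], [0.05, 0.0, -0.0], [0.05, 0.0, -0.0], [0.05, 0.0, -0.0]], "jaw": [7, 7, 7, 7, 7, 7]}
```

View pics/s12z.png

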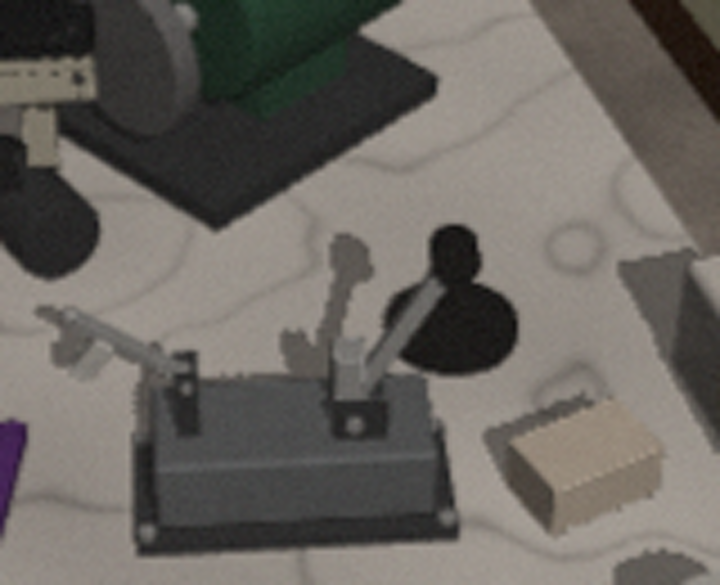

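apply_moves(
  offset=[
    [0,4.6,0.5],
    [0,4.6,0.5],
    [0,4.6,0.3],
    [0,4.6,0.1],
    [0,4.6,-0.2],
    [0,4.6,-0.4],
    [0,0,0],
    [0,0,0],
  ],
  angular=[
    [0.05,0,0],
    [0.05,0,0],
    [0.05,0,0],
    [0.05,0,0],
    [0.05,0,0],
    [0.05,0,0],
    [0,0,0],
    [0,0,0],
  ],
  jaw=[7,7,7,7,7,7,7,7],
)

```text
clock: 21.35
eef_pos: [0.7018, 0.1412, 0.2901]
eef_rot: [0.773, 0.615, -0.094, -0.121]
ft_force: [-0.1, 0.7, -0.2]
width: 0.07
```

Run:
```python
from plan import *
o=arm.get_obs();l=RU.l(o['eef_pos']);print(l,o['joints'].round(2))
O,A,s=plan(tcp_at(RU,[.1048,.2031],.3,.003,-.003),down(RU.yaw,.3),step=.025,ang=.15);show(O,A,7)
```

```text
[ 0.13926921 -0.0031612   0.29012736] [ 0.12  0.37  1.08  0.12  1.97 -1.19]
{"offset": [[-0.0, -0.16, 2.26], [-0.0, -0.17, 2.26], [0.0, -0.17, 2.26], [0.0, -0.18, 2.26]], "angular": [[-0.002, -0.001, 0.0], [-0.002, -0.001, 0.0], [-0.002, -0.001, 0.0], [-0.002, -0.001, 0.0]], "jaw": [7, 7, 7, 7]}
```

apply_moves(
  offset=[
    [0,-0.2,2.2],
    [0,-0.2,2.2],
    [0,-0.2,2.2],
    [0,-0.2,2.2],
    [0,0,0],
    [0,0,0],
    [0,0,0],
    [0,0,0],
    [0,0,0],
    [0,0,0],
  ],
  angular=[
    [0,0,0],
    [0,0,0],
    [0,0,0],
    [0,0,0],
    [0,0,0],
    [0,0,0],
    [0,0,0],
    [0,0,0],
    [0,0,0],
    [0,0,0],
  ],
  jaw=[7,7,7,7,1,1,1,1,1,1],
  newtons=45,
)

```text
clock: 22.6
eef_pos: [0.6634, 0.1496, 0.2177]
eef_rot: [0.773, 0.617, -0.09, -0.116]
ft_force: [-1.2, 5.1, -1.2]
width: 0.0277
```

```bash
cat > rs.py <<'E'
from arc import *
import sys
o=arm.get_obs();l=RU.l(o['eef_pos']);Rl=R.from_euler('z',-RU.yaw)*R.from_quat(o['eef_rot']);z=Rl.apply([0,0,1]);t=np.arctan2(-z[0],-z[2])
u=float(sys.argv[3]) if len(sys.argv)>3 else .003
g=l+u*z;th=np.arctan2(g[0]-.04,g[2]-.085)
print(o['width'],l.round(4),'tilt',t,'lean',th,'r',np.hypot(g[0]-.04,g[2]-.085),o['ft_force'].round(1),o['joints'].round(2))
if len(sys.argv)>2: arc(RU,(.04,.085),np.hypot(g[0]-.04,g[2]-.085),th,float(sys.argv[1]),t,float(sys.argv[2]),12,u,l[1],1)
E
python3 rs.py -.5 -.35
```

```text
0.02772503708461108 [ 0.1    -0.0036  0.2177] tilt 0.2939074306326538 lean 0.42754384022327707 r 0.14266278755560152 [-1.2  5.1 -1.2] [ 0.14  0.3   1.29  0.11  1.83 -1.19]
{"offset": [[0.0, -1.11, -0.1], [-0.0, -1.12, -0.08], [-0.0, -1.12, -0.05], [0.0, -1.12, -0.03], [-0.0, -1.12, -0.0], [-0.0, -1.12, 0.03], [0.0, -1.12, 0.05], [-0.0, -1.12, 0.08], [0.0, -1.11, 0.1], [0.0, -1.11, 0.13], [0.0, -1.11, 0.16], [0.0, -1.1, 0.18]], "angular": [[-0.054, -0.004, 0.003], [-0.054, -0.0, -0.0], [-0.054, 0.0, -0.0], [-0.054, 0.0, 0.0], [-0.054, -0.0, -0.0], [-0.054, 0.0, -0.0], [-0.054, -0.0, 0.0], [-0.054, -0.0, 0.0], [-0.054, 0.0, -0.0], [-0.054, -0.0, -0.0], [-0.054, 0.0, 0.0], [-0.054, 0.0, -0.0]], "jaw": [1, 1, 1, 1, 1, 1, 1, 1, 1, 1, 1, 1]}
```

apply_moves(
  offset=[
    [0,0,0],
    [0,0,0],
    [0,0.9,0.8],
    [0,0.1,0.1],
    [0,0,0],
    [0,0,0],
    [0,0,0],
    [0,0,0],
  ],
  angular=[
    [0,0,0],
    [0,0,0],
    [0,0,0],
    [0,0,0],
    [0,0,0],
    [0,0,0],
    [0,0,0],
    [0,0,0],
  ],
  jaw=[5,5,5,5,1,1,1,1],
  newtons=45,
)

```text
clock: 23.6
eef_pos: [0.6711, 0.1479, 0.2051]
eef_rot: [0.773, 0.617, -0.09, -0.116]
ft_force: [-0.3, 1.6, -2.1]
width: 0.028
```

```bash
python3 rs.py -.5 -.35 .004
```

```text
0.027959214769277745 [ 0.1079 -0.0036  0.2051] tilt 0.29373788286487423 lean 0.5208206199788218 r 0.13406237147760403 [-0.3  1.6 -2.1] [ 0.14  0.32  1.29  0.11  1.81 -1.2 ]
{"offset": [[0.0, -1.14, -0.21], [-0.0, -1.15, -0.17], [0.0, -1.15, -0.14], [0.0, -1.16, -0.1], [-0.0, -1.16, -0.07], [0.0, -1.16, -0.03], [-0.0, -1.16, 0.01], [0.0, -1.16, 0.04], [0.0, -1.16, 0.08], [-0.0, -1.16, 0.11], [0.0, -1.15, 0.15], [-0.0, -1.15, 0.18]], "angular": [[-0.054, -0.003, 0.003], [-0.054, 0.0, 0.0], [-0.054, -0.0, 0.0], [-0.054, 0.0, 0.0], [-0.054, 0.0, 0.0], [-0.054, 0.0, 0.0], [-0.054, -0.0, 0.0], [-0.054, 0.0, -0.0], [-0.054, 0.0, 0.0], [-0.054, 0.0, 0.0], [-0.054, -0.0, -0.0], [-0.054, 0.0, -0.0]], "jaw": [1, 1, 1, 1, 1, 1, 1, 1, 1, 1, 1, 1]}
```

apply_moves(
  offset=[
    [0,-1.1,-0.2],
    [0,-1.2,-0.2],
    [0,-1.2,-0.1],
    [0,-1.2,-0.1],
    [0,-1.2,-0.1],
    [0,-1.2,0],
  ],
  angular=[
    [-0.054,0,0],
    [-0.054,0,0],
    [-0.054,0,0],
    [-0.054,0,0],
    [-0.054,0,0],
    [-0.054,0,0],
  ],
  jaw=[1,1,1,1,1,1],
)

```text
clock: 24.35
eef_pos: [0.6074, 0.1626, 0.2224]
eef_rot: [0.782, 0.622, 0.019, 0.019]
ft_force: [8.1, 0.7, -1.0]
width: 0.0279
```

```bash
python3 rs.py -.5 -.35 .004
```

```text
0.027894563347269787 [ 0.0425 -0.0036  0.2224] tilt -0.05226881455080757 lean 0.020488049098774757 r 0.1334610393127438 [ 8.1  0.7 -1. ] [ 0.23 -0.01  1.6  -0.02  1.5  -1.11]
{"offset": [[0.0, -0.59, -0.03], [-0.0, -0.59, -0.02], [0.0, -0.59, -0.01], [-0.0, -0.59, 0.0], [-0.0, -0.59, 0.01], [0.0, -0.59, 0.02], [0.0, -0.59, 0.04], [0.0, -0.59, 0.05], [-0.0, -0.59, 0.06], [0.0, -0.58, 0.07], [-0.0, -0.58, 0.08], [-0.0, -0.58, 0.09]], "angular": [[-0.025, -0.006, -0.0], [-0.025, 0.0, 0.0], [-0.025, 0.0, -0.0], [-0.025, -0.0, 0.0], [-0.025, -0.0, -0.0], [-0.025, -0.0, 0.0], [-0.025, 0.0, 0.0], [-0.025, -0.0, 0.0], [-0.025, 0.0, -0.0], [-0.025, 0.0, 0.0], [-0.025, -0.0, 0.0], [-0.025, 0.0, -0.0]], "jaw": [1, 1, 1, 1, 1, 1, 1, 1, 1, 1, 1, 1]}
```

Going well; continue, in slightly bigger steps.

apply_moves(
  offset=[
    [0,-1.1,0],
    [0,-1.1,0],
    [0,-1.1,0.1],
    [0,-1.1,0.1],
    [0,-1.1,0.1],
    [0,-1.0,0.2],
  ],
  angular=[
    [-0.05,0,0],
    [-0.05,0,0],
    [-0.05,0,0],
    [-0.05,0,0],
    [-0.05,0,0],
    [-0.05,0,0],
  ],
  jaw=[1,1,1,1,1,1],
)

```text
clock: 25.1
eef_pos: [0.5495, 0.1761, 0.2099]
eef_rot: [0.769, 0.611, 0.121, 0.145]
ft_force: [6.1, -2.9, 6.6]
width: 0.0277
```

```bash
python3 rs.py -.55 -.4 .004;  python3 - <<'E'
from plan import *
p,d,K,T=snap('side','s13');cv2.imwrite('pics/s13z.png',cv2.resize(cv2.cvtColor(p,cv2.COLOR_RGB2BGR)[90:220,220:380],None,fx=4.5,fy=4.5,interpolation=cv2.INTER_CUBIC))
E
```

```text
0.027746182023195336 [-0.017  -0.0035  0.2099] tilt -0.38040612963360326 lean -0.4297410177259753 r 0.1332533210684265 [ 6.1 -2.9  6.6] [ 0.36 -0.28  1.9  -0.21  1.21 -0.94]
{"offset": [[-0.0, -0.13, 0.01], [0.0, -0.13, 0.01], [-0.0, -0.13, 0.01], [-0.0, -0.13, 0.01], [0.0, -0.13, 0.01], [-0.0, -0.13, 0.01], [-0.0, -0.13, 0.01], [0.0, -0.13, 0.02], [-0.0, -0.13, 0.02], [0.0, -0.13, 0.02], [-0.0, -0.13, 0.02], [0.0, -0.13, 0.02]], "angular": [[-0.002, -0.009, -0.002], [-0.002, 0.0, -0.0], [-0.002, -0.0, 0.0], [-0.002, 0.0, -0.0], [-0.002, -0.0, -0.0], [-0.002, 0.0, 0.0], [-0.002, 0.0, 0.0], [-0.002, 0.0, 0.0], [-0.002, 0.0, -0.0], [-0.002, 0.0, -0.0], [-0.002, 0.0, 0.0], [-0.002, -0.0, 0.0]], "jaw": [1, 1, 1, 1, 1, 1, 1, 1, 1, 1, 1, 1]}
```

View pics/s13z.png

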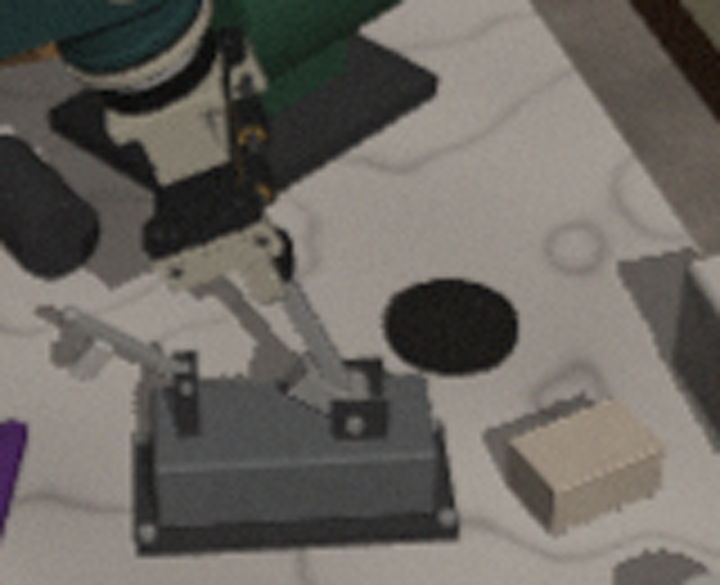

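apply_moves(
  offset=[
    [0,-0.6,0.1],
    [0,-0.6,0.1],
    [0,-0.4,0.1],
    [0,-0.4,0.1],
  ],
  angular=[
    [-0.01,0,0],
    [-0.01,0,0],
    [0,0,0],
    [0,0,0],
  ],
  jaw=[1,1,1,1],
)

```text
clock: 25.65
eef_pos: [0.5355, 0.1793, 0.2026]
eef_rot: [0.765, 0.609, 0.134, 0.159]
ft_force: [33.4, -6.0, -2.2]
width: 0.028
```

```bash
python3 rs.py
```

```text
0.02803672142083102 [-0.0314 -0.0035  0.2026] tilt -0.41896269190587454 lean -0.5480976631843546 r 0.134621412709114 [33.4 -6.  -2.2] [ 0.39 -0.32  1.95 -0.25  1.17 -0.9 ]
```

```bash
cat > bar.py <<'E'
from plan import *
import sys
f=sys.argv[1]
p,d,K,T=snap('side',f)
cv2.imwrite(f'pics/{f}z.png',cv2.resize(cv2.cvtColor(p,cv2.COLOR_RGB2BGR)[90:220,220:380],None,fx=4.5,fy=4.5,interpolation=cv2.INTER_CUBIC))
L=(cloud(d,K,T)-RU.o)@RU.M
v=L-np.array([.04,-.0025,.085]);r=np.hypot(v[...,0],v[...,2]);th=np.arctan2(v[...,0],v[...,2])
m=(d>0)&(np.abs(v[...,1])<.012)&(r>.04)&(r<.11)&(np.abs(th)<.8)
for a in np.arange(.04,.11,.01):
    k=m&(r>=a)&(r<a+.01)
    if k.sum()>3: print(round(a,2),k.sum(),np.percentile(th[k],[5,50,95]).round(3))
print(arm.get_obs()['ft_force'].round(1), RU.l(arm.get_obs()['eef_pos']).round(4))
E
python3 bar.py s14
```

```text
0.04 13 [-0.606 -0.486 -0.351]
0.05 14 [-0.624 -0.495 -0.382]
0.06 14 [-0.594 -0.462 -0.407]
0.07 15 [-0.595 -0.507 -0.433]
0.08 15 [-0.568 -0.505 -0.426]
0.09 13 [-0.57  -0.475 -0.44 ]
0.1 16 [-0.571 -0.482 -0.442]
[30.6 -5.4 -2.9] [-0.0312 -0.0035  0.2028]
```

View pics/s14z.png

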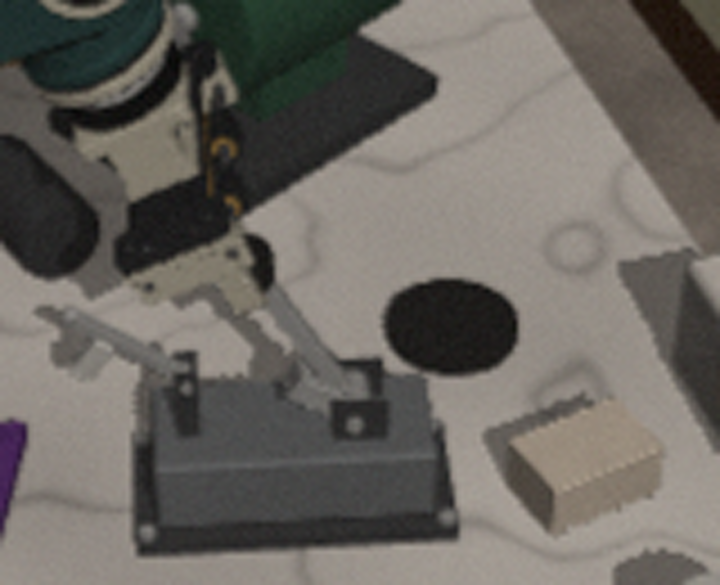

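apply_moves(
  offset=[
    [0,-0.3,0],
    [0,-0.3,0],
  ],
  angular=[
    [0,0,0],
    [0,0,0],
  ],
  jaw=[1,1],
)

```text
clock: 25.95
eef_pos: [0.535, 0.1792, 0.2025]
eef_rot: [0.764, 0.609, 0.139, 0.164]
ft_force: [42.2, -1.9, -13.9]
width: 0.0276
```

```bash
python3 - <<'E'
from plan import *
for i in range(24):
    o=arm.get_obs()
    if i%3==0: print(o['clock'],o['ft_force'].round(1),RU.l(o['eef_pos']).round(4),o['width'])
    arm.snapshot('side')
E
python3 bar.py s15
```

```text
25.95 [ 42.2  -1.9 -13.9] [-0.0318 -0.0036  0.2025] 0.0276120471502773
26.1 [ 42.3  -3.6 -12.1] [-0.0318 -0.0036  0.2025] 0.027589965201758215
26.25 [ 41.7  -2.7 -12.3] [-0.0317 -0.0036  0.2025] 0.027705717217218102
26.4 [ 41.1  -3.4 -12.2] [-0.0317 -0.0036  0.2025] 0.027702095030152276
26.55 [ 41.6  -2.9 -12.5] [-0.0317 -0.0036  0.2025] 0.02750066553932477
26.7 [ 41.3  -4.  -12.5] [-0.0317 -0.0036  0.2025] 0.02792289983763961
26.85 [ 41.8  -2.8 -12.2] [-0.0317 -0.0036  0.2025] 0.02802397368255084
27.0 [ 41.   -2.6 -11.2] [-0.0317 -0.0036  0.2025] 0.02756283050077987
0.04 13 [-0.67  -0.473 -0.382]
0.05 15 [-0.615 -0.513 -0.389]
0.06 14 [-0.584 -0.476 -0.409]
0.07 13 [-0.586 -0.472 -0.42 ]
0.08 18 [-0.586 -0.504 -0.426]
0.09 14 [-0.566 -0.502 -0.44 ]
0.1 17 [-0.552 -0.488 -0.444]
[ 41.6  -4.1 -11.9] [-0.0317 -0.0036  0.2025]
```

apply_moves(
  offset=[
    [0,-0.15,0],
    [0,-0.15,0],
  ],
  angular=[
    [0,0,0],
    [0,0,0],
  ],
  jaw=[1,1],
)

```text
clock: 27.45
eef_pos: [0.5358, 0.179, 0.2028]
eef_rot: [0.763, 0.608, 0.142, 0.167]
ft_force: [21.9, 0.4, -5.7]
width: 0.0274
```

```bash
python3 - <<'E'
from plan import *
for i in range(20):
    o=arm.get_obs()
    if i%4==0: print(o['clock'],o['ft_force'].round(1),RU.l(o['eef_pos']).round(4),o['width'])
    arm.snapshot('side')
E
python3 bar.py s16; python3 -c "
from h import *
snap('side','s17');p,d,K,T=snap('top','t17');cv2.imwrite('pics/t17v.png',cv2.cvtColor(p,cv2.COLOR_RGB2BGR))"; python3 ang.py s17
```

```text
27.45 [21.9  0.4 -5.7] [-0.031  -0.0036  0.2028] 0.027449757543519852
27.65 [23.7 -0.6 -6.9] [-0.0311 -0.0036  0.2028] 0.027629656178231845
27.85 [24.7 -0.7 -6.3] [-0.0311 -0.0036  0.2028] 0.027921893453849902
28.05 [25.4 -0.5 -8.1] [-0.0311 -0.0036  0.2028] 0.02763147226417453
28.25 [25.   0.3 -7.3] [-0.0311 -0.0036  0.2028] 0.027988077972323378
0.04 11 [-0.697 -0.448 -0.376]
0.05 15 [-0.603 -0.45  -0.369]
0.06 14 [-0.595 -0.494 -0.404]
0.07 19 [-0.583 -0.494 -0.407]
0.08 14 [-0.566 -0.494 -0.429]
0.09 14 [-0.585 -0.495 -0.436]
0.1 14 [-0.538 -0.476 -0.447]
[25.  -1.5 -6.6] [-0.031  -0.0037  0.2028]
s17 brass 8 px 321.5 253.9 320 323 251 256 min [0.0244 0.0131 0.1495] max [0.0312 0.0227 0.1623] med [0.0282 0.0167 0.1549] th 0.339 r 0.0854
s17 grip 143 px 328.9 253.3 323 335 247 260 min [ 0.0272 -0.0181  0.1689] max [0.0538 0.0047 0.1981] med [ 0.0394 -0.0129  0.1911] th 0.327 r 0.1231
  circle [0.0409 0.1817] th 0.3662 r 0.1142
```

View pics/s17.png

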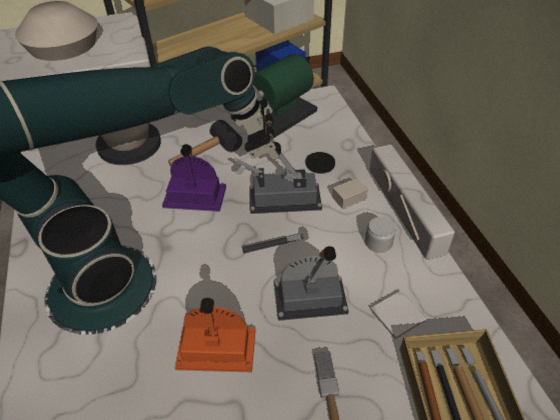

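```bash
python3 -c "
from bench import arm
print(arm.hand_in(),arm.get_obs()['ft_force'])"
```

```text
the job is handed in; nothing more can be done
the job is handed in; nothing more can be done
```

The job is done in the order asked and handed in at about 28.4 s (limit 64 s). The arm is still holding the run lever at its stop; I have no verdict back.

- **Speed lever:** the first pull stopped short at 0.275 rad because the grip slipped in the fingers, so I regripped and corrected it. It now measures 0.361–0.368 rad. The preset hand measured 0.344–0.357 rad depending on the view, so the two agree to about 0.01–0.02 rad.
- **Safety catch:** it was swung right over towards the robot and released. It showed lying over, clear of the run lever, in every later picture.
- **Run lever:** it was then drawn to the stop, where the bar measured about -0.49 rad (the stop is -0.5). The arm holds it with a steady push of about 25 N; the pose stayed constant for about a second before handing in.
- **Push force:** while testing the hold, the wrist force read about 42 N for roughly 1.5 s before I eased it. That force went through the fingers, not the arm or gripper body, and is well under the 120 N wrist limit.
- **Bystanders:** everything else on the bench looked unmoved in the last side picture, judged by eye, not measured.

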